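# Sanitise the washed pestles under the lamp

### The job

Sanitise the washed pestles: slide the lamp along its curved rail, away from the row of blue cups as far as it goes, and stand every pestle lying on the worktop upright in the cups, rounded head down, one to a cup. Then slide the lamp back along the rail over the cups, right up to its stop, press the green start button fully down and let it come up again. Leave the other things on the worktop where they are.

Things in the scene. Friction and masses are not known exactly. Their poses are not given: they have to be found in the camera images.
- station: fixed lamp station: white base plate 10 mm thick reaching from 47 mm in front of (-x) to 223 mm behind this point and from y -195 to +122 mm; origin on the worktop under the middle of the row of cups, x to its back, y along the row, z up. The row is four round blue cups. The rail is a 12 mm steel rod bent to an arc, 205 mm above the worktop, carried by two straight spokes from a steel column 26 mm thick and 213 mm tall that stands at the arc's centre, 170 mm behind this point
- cup_0 (a point): middle of the inner floor of cup 0 (14 mm above the worktop); the cup is round, 40 to 42 mm wide inside, 4 mm wall, its rim lies 56 mm above this floor; cups stand 58 mm apart along the station's y
- cup_1 (a point): middle of the inner floor of cup 1 (14 mm above the worktop); the cup is round, 40 to 42 mm wide inside, 4 mm wall, its rim lies 56 mm above this floor; cups stand 58 mm apart along the station's y
- cup_2 (a point): middle of the inner floor of cup 2 (14 mm above the worktop); the cup is round, 40 to 42 mm wide inside, 4 mm wall, its rim lies 56 mm above this floor; cups stand 58 mm apart along the station's y
- cup_3 (a point): middle of the inner floor of cup 3 (14 mm above the worktop); the cup is round, 40 to 42 mm wide inside, 4 mm wall, its rim lies 56 mm above this floor; cups stand 58 mm apart along the station's y
- arc_axis (a point): the centre of the curved rail's arc (vertical axis through it), at the rail's height of 205 mm; the lamp turns about this axis as it slides
- lamp (a joint): where the lamp's carriage is on the curved rail, rad about arc_axis, counterclockwise from above: 0 = at the stop with the lamp over the cups, 1.4 = at the other stop, clear of the cups (to the right and back). Slides with little friction (about 0.15 N m, some 2 N at the handle) and stays where it is left. The silver lamp is 56 x 150 x 26 mm, its underside 189 mm above the worktop, its middle 170 mm from arc_axis
- lamp_handle (a point): grip point of the orange upright tab on the carriage, 100 mm from arc_axis, 247 mm above the worktop: the tab is 44 mm long in the radial direction (the point's x axis, pointing to arc_axis), 14 mm thick along the rail (the point's y axis), its top 19 mm above this point and it is free for 26 mm below; pinch it across its thickness from above and turn with it as it goes round
- start_button_top (a point): centre of the top of the green round push button, 28 mm wide, on a grey console at the right end of the cups; pressed straight down
- start_button (a joint): travel of the button, m: 0 = up, 0.006 = fully down; fully down takes 5 N, springs back by itself
- pestle_0: white porcelain pestle, 125 mm long, 0.12 to 0.18 kg: origin at the middle of the rounded head's end, z axis along it from head to handle end. Head 29 mm thick over the first 29 mm, then a shaft about 20 mm thick to the end; a blue oblong collar, 36 mm (along the pestle's x axis) by 26 mm (along y), sits on the shaft from z = 102 to 114 mm and hinders rolling. Its weight acts at about z = 60 mm. It lies on the worktop with its axis 13 to 18 mm high. May be absent
- pestle_1: white porcelain pestle, 125 mm long, 0.12 to 0.18 kg: origin at the middle of the rounded head's end, z axis along it from head to handle end. Head 29 mm thick over the first 29 mm, then a shaft about 20 mm thick to the end; a blue oblong collar, 36 mm (along the pestle's x axis) by 26 mm (along y), sits on the shaft from z = 102 to 114 mm and hinders rolling. Its weight acts at about z = 60 mm. It lies on the worktop with its axis 13 to 18 mm high. May be absent
- pestle_2: white porcelain pestle, 125 mm long, 0.12 to 0.18 kg: origin at the middle of the rounded head's end, z axis along it from head to handle end. Head 29 mm thick over the first 29 mm, then a shaft about 20 mm thick to the end; a blue oblong collar, 36 mm (along the pestle's x axis) by 26 mm (along y), sits on the shaft from z = 102 to 114 mm and hinders rolling. Its weight acts at about z = 60 mm. It lies on the worktop with its axis 13 to 18 mm high. May be absent
- pestle_3: white porcelain pestle, 125 mm long, 0.12 to 0.18 kg: origin at the middle of the rounded head's end, z axis along it from head to handle end. Head 29 mm thick over the first 29 mm, then a shaft about 20 mm thick to the end; a blue oblong collar, 36 mm (along the pestle's x axis) by 26 mm (along y), sits on the shaft from z = 102 to 114 mm and hinders rolling. Its weight acts at about z = 60 mm. It lies on the worktop with its axis 13 to 18 mm high. May be absent
- ointment_c: white ointment jar with red lid, 49 mm wide, 44 mm tall, origin under its middle; not to be disturbed

How it is judged:
By the outcome, as a careful person would: the job done as asked, in the order asked, and still so for the second after the job is handed in, with the robot touching nothing.
Of pestle_0, pestle_1, pestle_2, pestle_3 only 3 to 4 are there at a start; the rules pass over those that are not, and their reading is None.
At some moment in a run one of pestle_0, pestle_1, pestle_2, pestle_3 may be knocked a few centimetres aside while the robot is not near it.
Once in a run the grip may slacken for a moment while it holds something.
It also fails if it takes over 210 s, if anything falls off the work surface, if the arm or the gripper's body presses on something with over 40 N, if the wrist force passes 120 N, or if a joint passes its speed limit or range.

### The arm

A 6-joint arm with a two-finger parallel gripper is mounted at the origin on a cart in front of the work surface, level with it; the furniture and walls round the work are solid. World frame = base frame: x ahead of the robot, y to its left, z up, the work surface at z = 0. Lengths are in mm, angles in degrees, forces in N, time in s.
With the tool pointing down it reaches from about 300 to 850 mm from the base axis. Payload 4.2 kg.
Tool frame: the origin (TCP) lies midway between the tips of the shut fingers; the grasp point (between the pads) lies 19 mm behind it; x points along the fingers, y is the direction in which the jaws open and shut, and the axes are right-handed (so a half turn about x gives the same grasp; the last joint's range is limited). The gripper opens to 91 mm and grips with 3 to 60 N. Pads are 32 mm wide; open, the fingers measure 118 mm over their backs; the gripper's body (76 mm by 178 mm) begins 60 mm behind the grasp point.
Start: joints at [73.224, 18.312, 89.639, -0, 72.044, -1.146], TCP at [154.923, 553.753, 213.976] pointing down, gripper open.
Joint ranges: [-177.97, 177.97], [-48.28, 115.42], [12.27, 149.76], [-77.06, 257.06], [2.81, 150.46], [-146.56, 146.56]. Speed limits (degrees/s): [147.25, 147.25, 180, 180, 180, 180].

### API

Orientations are given as [roll, pitch, yaw] about the fixed x, y, z axes, in that order (R = Rz(yaw) Ry(pitch) Rx(roll)).
In Python, from workcell import env gives the robot as it stands.
- The arm moves only by the shell command python3 -m handwheel 'ROWS' [FORCE]. ROWS is text: rows parted by semicolons, each of 7 numbers parted by spaces: the turn, a rotation vector about the tool's x, y, z in degrees, then the shift along the tool's x, y, z in m, then the finger opening in m, from 0 to 0.0912. In form: rx ry rz x y z grip; .... A call has 1 to 12 rows; each row is the pose to reach, as a shift and turn from the pose commanded when the call began, along the tool's axes at that moment; what a row does not reach only later rows make up. A row lasts 1/12 s, in which the tool goes at most 41.7 mm and 7.16 degrees, less where a joint would pass 70% of its speed; a pose out of reach is approached as far as the arm can. A call with a gripper value outside its range is refused whole. The fingers move at their own pace and stop on an object; FORCE is the grip in N (left out, the last holds). Time passes only in rows, so rows that repeat a pose let the fingers close. It gives the time, the measured TCP pose, the force and the opening at its end, in the units of the state.
- env.state(): the state, without advancing time (a new reading comes with each control period).
- env.grab_frame(name): name is "scene" or "top" or "wrist"; returns the picture (480x640x3 uint8, red, green, blue); there is no depth.
- env.get_calibration(name): a dict with "mtx" (3x3 intrinsics, pixels), "k1" (the pictures are not rectified: a ray, as slopes to the right and down, at radius r is drawn at 1 + k1 r^2 times it, then the intrinsics apply), "T" (4x4, takes a point from camera to world coordinates); the wrist camera has in their place "hand_eye" (4x4, takes a point from camera to tool coordinates, whose origin is the TCP and whose axes are the tool frame's). Camera axes: x right, y up, looking along -z (the intrinsics and any distortion apply to the point x, -y, -z); pixel columns grow to the right and rows downward; lengths in mm; the calibration is good to about 2 mm. A picture is of the moment at which its call begins: read the wrist's pose just before it. get_calibration takes no time and is no camera call.
- env.job_done(): hands the job in, once; it reports no verdict.
The state is a dict: "time_s": time; "qpos": joint angles; "qvel": joint speeds; "effort": joint torques, N m; "ee_pos": TCP position; "ee_rot": TCP orientation; "force": force on the tool from outside, world axes, zero at the start; "torque": the same for the moment, N m; "gripper_width": finger opening in mm.
Only numpy, scipy, OpenCV 4.12 (cv2) and the standard library are available. Lean on these libraries where they do the work, as an engineer would, in place of code of your own. Each camera call takes 0.05 s, during which the arm holds its last target. There are 200 camera calls.

## Working session

There is one attempt and no reset: what is moved stays moved. The work goes in short steps, Python scripts to look and compute and a shell command to move; the robot and the scene stay as the last step left them, time stands still between calls to the robot, and variables do not carry over. Pictures are saved under pics/ and viewed, on a budget of 14 in all, crops included, one or two more only if the job needs it, and the job is handed in when it is done.

```bash
ls; mkdir -p pics
python3 - <<'E'
from workcell import env
import cv2,numpy as np
np.set_printoptions(precision=3,suppress=True)
s=env.state();print(s)
for n in("scene","top","wrist"):
    c=env.get_calibration(n);print(n,c)
    cv2.imwrite(f"pics/{n}0.png",env.grab_frame(n)[:,:,::-1])
E
```

```text
pics
{'time_s': 0.0, 'qpos': array([73.224, 18.349, 89.706, -0.   , 72.043, -1.146]), 'qvel': array([-0.05 , -0.112,  0.027,  0.119, -0.075, -0.007]), 'effort': array([ -0.   , -41.246, -23.197,   0.073,   0.046,  -0.   ]), 'ee_pos': array([154.77 , 553.26 , 213.154]), 'ee_rot': array([ -91.108,   89.903, -106.738]), 'force': array([-0.519, -0.343,  0.436]), 'torque': array([ 0.005,  0.01 , -0.023]), 'gripper_width': 91.23592643024055}
scene {'mtx': array([[450.37 ,   0.   , 324.33 ],
       [  0.   , 450.37 , 240.379],
       [  0.   ,   0.   ,   1.   ]]), 'k1': -0.03194035006597236, 'T': array([[   0.671,    0.555,   -0.492, -159.1  ],
       [  -0.742,    0.497,   -0.45 , -703.449],
       [  -0.006,    0.667,    0.745, 1207.405],
       [   0.   ,    0.   ,    0.   ,    1.   ]])}
top {'mtx': array([[483.27 ,   0.   , 306.016],
       [  0.   , 483.27 , 244.255],
       [  0.   ,   0.   ,   1.   ]]), 'k1': 0.023665502373273136, 'T': array([[   0.057,    0.861,   -0.505,  -90.281],
       [  -0.998,    0.046,   -0.033,  -95.994],
       [  -0.005,    0.506,    0.862, 1182.515],
       [   0.   ,    0.   ,    0.   ,    1.   ]])}
wrist {'mtx': array([[379.003,   0.   , 320.071],
       [  0.   , 379.003, 240.859],
       [  0.   ,   0.   ,   1.   ]]), 'k1': -0.004683399719029622, 'hand_eye': array([[  -0.001,    0.283,   -0.959, -170.266],
       [   1.   ,    0.   ,   -0.001,    0.248],
       [  -0.   ,   -0.959,   -0.283,  -81.759],
       [   0.   ,    0.   ,    0.   ,    1.   ]])}
```

View pics/top0.png

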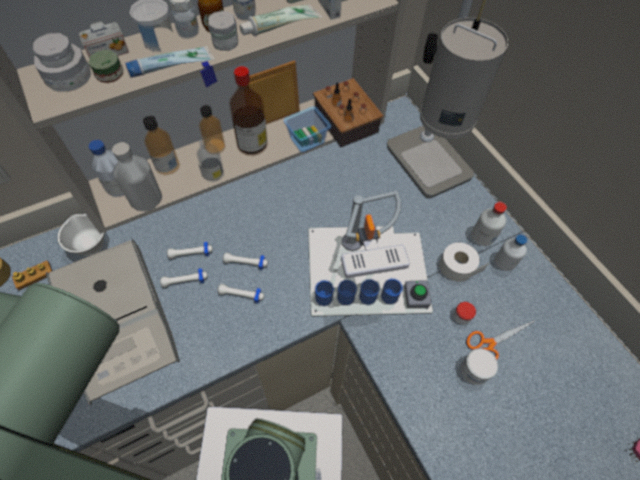

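View pics/scene0.png

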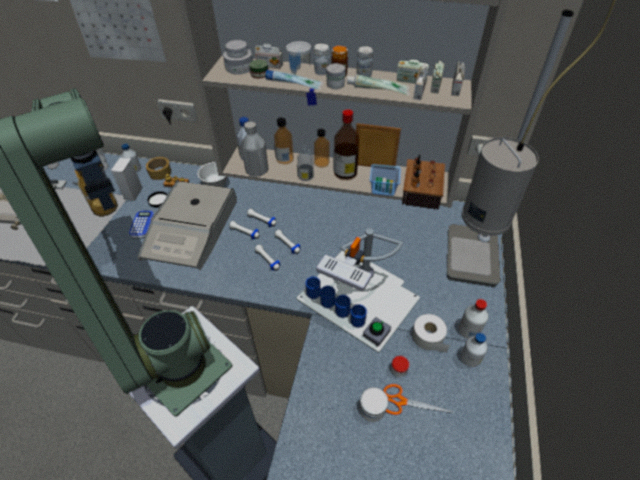

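The pictures show 4 pestles (top view collars near (208,249), (202,277), (263,261), (258,295), heads to the left), cups at row ~291 (x 325–392), button (419,291), the handle (371,228) and the red-lidded jar (465,312).

```bash
cat > h.py <<'E'
from workcell import env
import cv2,numpy as np
from scipy.spatial.transform import Rotation as Rn
np.set_printoptions(precision=1,suppress=True)
def Tool():
    s=env.state();T=np.eye(4);T[:3,:3]=Rn.from_euler('xyz',s['ee_rot'],degrees=True).as_matrix();T[:3,3]=s['ee_pos'];return T
class Cam:
    def __init__(s,n):
        c=env.get_calibration(n);s.K=np.array(c['mtx']);s.k=c['k1']
        s.T=Tool()@np.array(c['hand_eye']) if n=='wrist' else np.array(c['T'])
        s.im=cv2.cvtColor(env.grab_frame(n),cv2.COLOR_RGB2BGR);s.hsv=cv2.cvtColor(s.im,cv2.COLOR_BGR2HSV)
    def ray(s,p):
        u=cv2.undistortPoints(np.array([[p]],float),s.K,np.array([s.k,0,0,0]))[0,0]
        return s.T[:3,3],s.T[:3,:3]@np.array([u[0],-u[1],-1])
    def at(s,p,z):
        o,d=s.ray(p);return o+d*(z-o[2])/d[2]
    def px(s,P):
        q=np.linalg.inv(s.T)@np.r_[P,1];x,y=q[0]/-q[2],-q[1]/-q[2];f=1+s.k*(x*x+y*y)
        return s.K[:2,:2]@np.array([x*f,y*f])+s.K[:2,2]
    def blobs(s,lo,hi,amin=15,roi=None):
        m=cv2.inRange(s.hsv,np.array(lo),np.array(hi))
        if roi: 
            k=np.zeros_like(m);x0,y0,x1,y1=roi;k[y0:y1,x0:x1]=255;m&=k
        n,L,st,ce=cv2.connectedComponentsWithStats(m)
        return [(ce[i],st[i],L==i) for i in range(1,n) if st[i,4]>=amin]
def tri(a,pa,b,pb):
    o,d=a.ray(pa);q,e=b.ray(pb);t=np.linalg.lstsq(np.c_[d,-e],q-o,rcond=None)[0]
    return (o+d*t[0]+q+e*t[1])/2,np.linalg.norm(o+d*t[0]-q-e*t[1])
E
python3 - <<'E'
from h import *
t=Cam('top');s=Cam('scene')
for n,c,roi in(('top',t,(150,150,480,330)),('scene',s,(220,190,420,350))):
    print(n,'blue');[print(b[0],b[1],c.at(b[0],14)) for b in c.blobs((105,110,40),(130,255,255),12,roi)]
    print('orange');[print(b[0],b[1]) for b in c.blobs((5,150,100),(20,255,255),8,roi)]
    print('green');[print(b[0],b[1],c.at(b[0],60)) for b in c.blobs((50,100,50),(80,255,255),8,roi)]
    print('white')
    for b in c.blobs((0,0,165),(179,50,255),30,roi):
        ys,xs=np.nonzero(b[2]);r=cv2.fitLine(np.c_[xs,ys].astype(np.float32),2,0,.01,.01).ravel()
        k=(xs-r[2])*r[0]+(ys-r[3])*r[1]
        e=[c.at(r[2:]+r[:2]*v,14) for v in(k.min(),k.max())]
        print(b[0],b[1],*e)
E
```

```text
top blue
[205.7 248.4] [204 242   5  14  55] [566.1 228.   14. ]
[260.9 261.6] [258 255   7  14  57] [532.8  69.7  14. ]
[200.3 275. ] [198 268   6  15  57] [483.1 229.   14. ]
[391.6 290.5] [383 279  19  24 279] [ 464.9 -285.3   14. ]
[323.6 292.2] [316 281  17  24 311] [ 450.1 -105.8   14. ]
[346.1 292.1] [338 281  18  23 280] [ 453.6 -165.1   14. ]
[368.5 291.8] [360 280  18  24 266] [ 457.9 -224.3   14. ]
[256.9 295. ] [254 288   7  15  60] [432.5  69.8  14. ]
orange
[369.6 225.1] [366 215   9  24 117]
green
[419.7 289.8] [414 285  12  11 101] [ 449.1 -349.1   60. ]
white
[254.8 160.8] [233 151  45  22 250] [859.9 188.   14. ] [916.2  61.1  14. ]
[229.6 169.4] [225 162  11  16  50] [876.7 213.8  14. ] [825.4 187.5  14. ]
[169.9 182. ] [160 176  20  14  69] [769.4 396.9  14. ] [812.5 350.5  14. ]
[181.9 184. ] [178 178   9  12  30] [769.6 340.2  14. ] [806.7 330.6  14. ]
[323.2 254.2] [ 309  227   38   68 1553] [441.9 -94.4  14. ] [ 661.7 -104.9   14. ]
[387.3 257.8] [ 333  227   94   61 3006] [ 543.4 -126.9   14. ] [ 577.4 -380.2   14. ]
[461.  257.4] [444 242  35  31 701] [ 596.
[... 1016 characters left out ...]
] [230 221  23  12  75] [462.3 336.3  14. ] [483.2 241.4  14. ]
[283.9 237.4] [276 230  18  17  76] [548.  179.2  14. ] [536.6  84.8  14. ]
[264.1 253. ] [256 245  18  18  87] [451.9 179.5  14. ] [438.1  84.4  14. ]
[344.2 268.7] [317 251  54  36 739] [559.8 -27.6  14. ] [ 595.8 -206.    14. ]
[375.8 305. ] [ 297  263  123   87 2644] [ 337.9 -152.1   14. ] [ 652.8 -368.4   14. ]
[326.5 281. ] [318 274  20  17 142] [496.8 -71.4  14. ] [ 504.5 -155.3   14. ]
[374.4 280.6] [366 274  17  15 120] [ 565.  -221.9   14. ] [ 640.1 -226.4   14. ]
[417.4 325.6] [415 317   5  19  73] [ 584.4 -409.4   14. ] [ 532.4 -445.7   14. ]
[226.1 343.4] [220 332  19  18 179] [128.8   0.5  14. ] [131.9 -82.2  14. ]
```

```bash
cat >> h.py <<'E'
def mk(yaw,tilt=0,az=0):
    """tool down with jaw (y) axis at world azimuth yaw; then tipped by tilt deg so that fingers swing toward azimuth az"""
    y=np.array([np.cos(np.radians(yaw)),np.sin(np.radians(yaw)),0]);x=np.array([0,0,-1.])
    R=np.c_[x,y,np.cross(x,y)]
    ax=np.cross([0,0,-1],[np.cos(np.radians(az)),np.sin(np.radians(az)),0])
    return Rn.from_rotvec(np.radians(tilt)*ax).as_matrix()@R
def rel(pos,R,grasp=True):
    """rotvec deg, shift m from present pose; pos = grasp point"""
    T=Tool();p=np.array(pos,float)
    if grasp: p=p+19*R[:,0]
    rv=Rn.from_matrix(T[:3,:3].T@R).as_rotvec(degrees=True);d=T[:3,:3].T@(p-T[:3,3])/1000
    print('rot',rv.round(1),'shift',d.round(4),'rows',np.ceil(max(np.linalg.norm(rv)/7.16,np.linalg.norm(d)/.0417)))
E
python3 - <<'E'
from h import *
print(Tool())
t=Cam('top');s=Cam('scene')
print('handle',tri(t,(369.6,225.1),s,(355.2,243.3)))
print('button',tri(t,(419.7,289.8),s,(376.9,326.0)))
for P in((514,-186,247),(614,-178,213),(445,-192,70)):print(P,t.px(P),s.px(P))
for z in (40,70): print([t.at(p,z) for p in((323.6,292.2),(346.1,292.1),(368.5,291.8),(391.6,290.5))])
h,_=tri(t,(369.6,225.1),s,(355.2,243.3))
for y in(95,-85):rel((h[0],h[1],330),mk(y))
E
```

```text
[[ -0.    0.3   1.  154.9]
 [ -0.    1.   -0.3 553.5]
 [ -1.   -0.   -0.  213.6]
 [  0.    0.    0.    1. ]]
handle (array([ 514.2, -202. ,  256.8]), np.float64(6.28407478858067))
button (array([ 450.9, -349.7,   58.6]), np.float64(2.3011353622874253))
(514, -186, 247) [362.3 225.8] [350.  243.7]
(614, -178, 213) [357.7 198.9] [368.8 231.3]
(445, -192, 70) [358.1 286.4] [334.8 295.6]
[array([ 438.1, -105.5,   40. ]), array([ 441.6, -163.6,   40. ]), array([ 445.6, -221.5,   40. ]), array([ 452.6, -281.2,   40. ])]
[array([ 424.2, -105.2,   70. ]), array([ 427.6, -161.8,   70. ]), array([ 431.5, -218.2,   70. ]), array([ 438.3, -276.3,   70. ])]
rot [-20.6  -0.    0. ] shift [-0.1 -0.6  0.5] rows 21.0
rot [159.4   0.    0. ] shift [-0.1 -0.6  0.5] rows 23.0
```

```bash
sed -i "s/print('rot',rv.round(1),'shift',d.round(4)/print('rot',rv.round(1).tolist(),'shift',d.round(4).tolist()/" h.py
python3 - <<'E'
from h import *
rel((514,-202,311),mk(-80))
E
```

```text
rot [154.4, 0.0, 0.0] shift [-0.078, -0.631, 0.5494] rows 22.0
```

```bash
python3 -m handwheel '0 0 0 -0.078 0 0 0.08;0 0 0 -0.078 0 0 0.08;70 0 0 -0.078 -0.315 0.275 0.08;70 0 0 -0.078 -0.315 0.275 0.08;70 0 0 -0.078 -0.315 0.275 0.08;70 0 0 -0.078 -0.315 0.275 0.08;70 0 0 -0.078 -0.315 0.275 0.08;70 0 0 -0.078 -0.315 0.275 0.08;70 0 0 -0.078 -0.315 0.275 0.08;70 0 0 -0.078 -0.315 0.275 0.08;70 0 0 -0.078 -0.315 0.275 0.08;70 0 0 -0.078 -0.315 0.275 0.08'
python3 - <<'E'
from h import *
rel((514,-202,311),mk(-80))
E
```

```text
time_s: 1.35
ee_pos: [334.4, 175.8, 292.2]
ee_rot: [115.2, 89.9, 29.3]
force: [0.6, 0.5, -0.6]
gripper_width: 80.3
rot [84.1, -0.1, -0.0] shift [0.0002, 0.1522, 0.3896] rows 12.0
```

```bash
python3 -m handwheel '84 0 0 0 0.152 0.39 0.05;84 0 0 0 0.152 0.39 0.05;84 0 0 0 0.152 0.39 0.05;84 0 0 0 0.152 0.39 0.05;84 0 0 0 0.152 0.39 0.05;84 0 0 0 0.152 0.39 0.05;84 0 0 0 0.152 0.39 0.05;84 0 0 0 0.152 0.39 0.05;84 0 0 0 0.152 0.39 0.05;84 0 0 0 0.152 0.39 0.05;84 0 0 0 0.152 0.39 0.05;84 0 0 0 0.152 0.39 0.05'
python3 - <<'E'
from h import *
rel((514,-202,311),mk(-80)) 
w=Cam('wrist');cv2.imwrite('pics/w1.png',w.im)
for b in w.blobs((5,150,80),(20,255,255),40): print('or',b[0],b[1],w.at(b[0],266),w.at(b[0],247))
for b in w.blobs((50,100,50),(80,255,255),40): print('gr',b[0],b[1],w.at(b[0],58))
print(env.state()['qpos'])
E
```

```text
time_s: 2.35
ee_pos: [516.2, -202.1, 290.8]
ee_rot: [-26.4, 89.9, 163.4]
force: [-0.3, 0.6, -0.3]
gripper_width: 50.2
rot [-0.1, 0.1, 0.0] shift [-0.0012, -0.0005, 0.0021] rows 1.0
or [317.6 264.3] [ 304  221   27   89 2018] [ 523.9 -198.4  266. ] [ 517.  -199.5  247. ]
or [356.1 243.5] [354 229   6  28 132] [ 539.2 -216.8  266. ] [ 533.8 -219.6  247. ]
or [281.1 248.3] [278 233   8  28 124] [ 529.6 -177.4  266. ] [ 523.2 -176.4  247. ]
gr [436.5 281.1] [424 268  27  26 531] [ 451.5 -347.4   58. ]
[-22.5  14.2  84.4   0.   81.5  57.7]
```

View pics/w1.png

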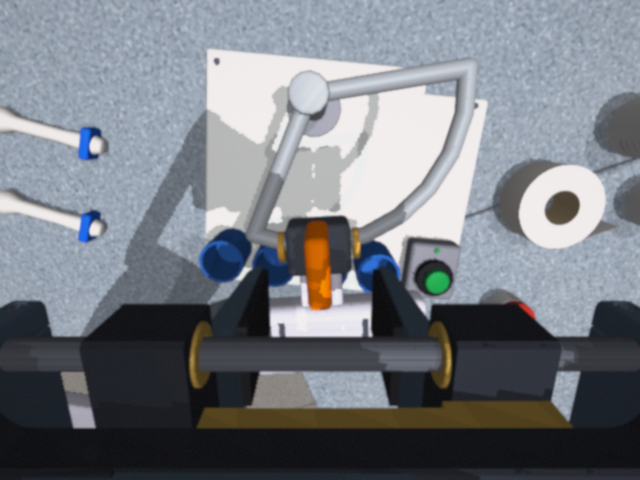

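Wrist view: orange tab (304–331, 221–310) sits between the fingers; column top at (309,93), button (436,281), jar lid at (518,312), cup rims around (225,252) and (376,265).

Run:
```python
from h import *
w=Cam('wrist')
A=w.at((309,92),213);print('axis',A)
m=[b for b in w.blobs((5,150,80),(20,255,255),1000)][0]
c,sz,an=cv2.minAreaRect(np.argwhere(m[2])[:,::-1].astype(np.float32));print(c,sz,an)
for p in((316,226),(320,306)):print(w.at(p,266))
for p in((222,245),(377,257)):print('rim?',w.at(p,70))
bl=w.blobs((105,110,30),(130,255,255),300)
for b in bl: print(b[0],b[1],w.at(b[0],50))
H=w.at((318,266),266);v=A-H;print('H',H,'r',np.hypot(v[0],v[1]),'ang of -v',np.degrees(np.arctan2(-v[1],-v[0])))
S=-np.array([np.cos(np.radians(4.7)),np.sin(np.radians(4.7))])
mid=A[:2]+170*S;print('mid',mid);yv=np.array([-S[1],S[0]])*-1
for k in(-87,-29,29,87):
  q=mid+k*np.array([-np.sin(np.radians(4.7)),np.cos(np.radians(4.7))]);print(k,q,w.px((*q,70)))
```

```text
axis [ 613.8 -176.1  213. ]
(319.3680114746094, 264.1523132324219) (88.13259887695312, 25.221454620361328) 85.91438293457031
[ 544.6 -192.9  266. ]
[ 498.9 -203.   266. ]
rim? [ 456.3 -102.2   70. ]
rim? [ 471.6 -270.3   70. ]
[ 87.6 142.4] [ 79 127  23  33 441] [538.1  53.   50. ]
[ 87.8 225.3] [ 79 211  22  32 376] [446.6  53.   50. ]
[225.6 255.7] [ 200  229   52   53 1935] [ 437.2 -103.3   50. ]
[374.9 264.1] [ 355  241   47   52 1234] [ 456.5 -274.    50. ]
[272.8 266.1] [254 246  39  40 945] [ 433.9 -158.3   50. ]
H [ 522.5 -197.8  266. ] r 93.88096852237891 ang of -v -166.65936298046265
mid [ 444.4 -190. ]
-87 [ 451.5 -276.7] [378.8 274.9]
-29 [ 446.8 -218.9] [326.6 270.5]
29 [ 442.  -161.1] [274.1 266. ]
87 [ 437.3 -103.3] [221.3 261.5]
```

```bash
python3 -m handwheel '-3 0 0 0 -0.0035 0 0.05;-3 0 0 0.04 -0.0035 0 0.05;-3 0 0 0.062 -0.0035 0 0.05;-3 0 0 0.062 -0.0035 0 0.05;-3 0 0 0.062 -0.0035 0 0.05;-3 0 0 0.062 -0.0035 0 0.005;-3 0 0 0.062 -0.0035 0 0.005;-3 0 0 0.062 -0.0035 0 0.005;-3 0 0 0.062 -0.0035 0 0.005;-3 0 0 0.062 -0.0035 0 0.005;-3 0 0 0.062 -0.0035 0 0.005' 20
python3 - <<'E'
from h import *
T=Tool();print(T)
A=np.array([614,-176.]);g=T[:2,3]
v=g-A;r=np.hypot(*v);a0=np.arctan2(v[1],v[0]);print(r,np.degrees(a0),env.state()['gripper_width'])
# arc steps in tool axes
for d in (6,12,18,24,30,36,42,48,54,60,66,72,75):
    a=a0+np.radians(d);p=A+r*np.array([np.cos(a),np.sin(a)])
    print(d,(T[:3,:3].T@np.r_[p-g,0]/1000).round(4).tolist())
E
```

```text
time_s: 3.37
ee_pos: [515.4, -197.1, 230.9]
ee_rot: [120.0, 89.8, -46.6]
force: [-0.2, -3.8, 2.4]
gripper_width: 14.8
[[   0.     0.2   -1.   515.4]
 [  -0.    -1.    -0.2 -197.1]
 [  -1.     0.    -0.   230.9]
 [   0.     0.     0.     1. ]]
100.8567379782842 -167.9433407035066 14.818133274734533
6 [0.0, 0.0106, -0.0003]
12 [0.0001, 0.021, -0.0017]
18 [0.0001, 0.0313, -0.0042]
24 [0.0001, 0.0412, -0.0078]
30 [0.0001, 0.0507, -0.0124]
36 [0.0002, 0.0597, -0.0179]
42 [0.0002, 0.068, -0.0244]
48 [0.0002, 0.0757, -0.0317]
54 [0.0003, 0.0825, -0.0397]
60 [0.0003, 0.0885, -0.0485]
66 [0.0003, 0.0935, -0.0578]
72 [0.0003, 0.0975, -0.0675]
75 [0.0003, 0.0991, -0.0725]
```

```bash
python3 -m handwheel '-3 0 0 0 0.0053 -0.0001 0.005;-6 0 0 0 0.0106 -0.0003 0.005;-9 0 0 0 0.0158 -0.001 0.005;-12 0 0 0 0.021 -0.0017 0.005;-15 0 0 0 0.026 -0.003 0.005;-18 0 0 0 0.0313 -0.0042 0.005;-21 0 0 0 0.0363 -0.006 0.005;-24 0 0 0 0.0412 -0.0078 0.005;-27 0 0 0 0.046 -0.01 0.005;-30 0 0 0 0.0507 -0.0124 0.005;-33 0 0 0 0.055 -0.015 0.005;-36 0 0 0 0.0597 -0.0179 0.005'
python3 -m handwheel '-3 0 0 0 0.0053 -0.0001 0.005;-6 0 0 0 0.0106 -0.0003 0.005;-9 0 0 0 0.0158 -0.001 0.005;-12 0 0 0 0.021 -0.0017 0.005;-15 0 0 0 0.026 -0.003 0.005;-18 0 0 0 0.0313 -0.0042 0.005;-21 0 0 0 0.0363 -0.006 0.005;-24 0 0 0 0.0412 -0.0078 0.005;-27 0 0 0 0.046 -0.01 0.005;-30 0 0 0 0.0507 -0.0124 0.005;-33 0 0 0 0.055 -0.015 0.005'
python3 -c "
from h import *
T=Tool();v=T[:2,3]-[614,-176];print(np.hypot(*v),np.degrees(np.arctan2(v[1],v[0])),env.state()['force'])"
```

```text
time_s: 4.37
ee_pos: [546.3, -252.4, 230.9]
ee_rot: [61.9, 89.8, -68.7]
force: [-0.5, -5.1, 2.1]
gripper_width: 14.3
time_s: 5.28
ee_pos: [598.3, -276.8, 230.2]
ee_rot: [31.7, 89.8, -65.8]
force: [1.0, -4.7, 0.5]
gripper_width: 14.6
101.9776234631343 -98.87378803378513 [ 1.  -4.7  0.5]
```

```bash
python3 -m handwheel '-2 0 0 0 0.0035 0 0.005;-4 0 0 0 0.007 -0.0002 0.005;-6 0 0 0 0.0105 -0.0005 0.005;-6.5 0 0 0 0.0115 -0.0006 0.005;-6.5 0 0 0 0.0115 -0.0006 0.005'
python3 -c "
from h import *
T=Tool();v=T[:2,3]-[614,-176];print(np.hypot(*v),np.degrees(np.arctan2(v[1],v[0])),env.state()['force'])"
```

```text
time_s: 5.7
ee_pos: [606.1, -277.7, 230.2]
ee_rot: [-65.6, 89.6, -156.9]
force: [-7.8, -4.0, 3.4]
gripper_width: 15.6
101.96204082041181 -94.44535124648813 [-7.8 -4.   3.4]
```

```bash
python3 -m handwheel '0 0 0 0 0 0 0.05;0 0 0 0 0 0 0.05;0 0 0 0 0 0 0.05;0 0 0 0 0 0 0.05;0 0 0 -0.04 0 0 0.05;0 0 0 -0.08 0 0 0.05;0 0 0 -0.08 0 0 0.06;0 0 0 -0.08 0 0 0.06'
python3 -c "
from h import *
rel((505,175,290),mk(0));s=env.state();print(s['qpos'],s['force'])
t=Cam('top');
for b in t.blobs((5,150,100),(20,255,255),8,(340,180,440,300)):print(b[0],b[1],t.at(b[0],250))"
```

```text
time_s: 6.37
ee_pos: [610.4, -275.6, 313.2]
ee_rot: [69.0, 89.6, -22.1]
force: [-0.4, 0.1, 0.4]
gripper_width: 59.1
rot [-1.1, 0.1, -0.4] shift [0.0404, -0.1143, -0.4486] rows 12.0
[-25.3  25.   65.3   0.   89.3 -24.2] [-0.4  0.1  0.4]
[402.9 196.7] [394 190  17  14 174] [ 599.1 -281.6  250. ]
```

```bash
python3 -m handwheel '-1 0 0 0.04 -0.114 -0.449 0.06;-1 0 0 0.04 -0.114 -0.449 0.06;-1 0 0 0.04 -0.114 -0.449 0.06;-1 0 0 0.04 -0.114 -0.449 0.06;-1 0 0 0.04 -0.114 -0.449 0.06;-1 0 0 0.04 -0.114 -0.449 0.06;-1 0 0 0.04 -0.114 -0.449 0.06;-1 0 0 0.04 -0.114 -0.449 0.06;-1 0 0 0.04 -0.114 -0.449 0.06;-1 0 0 0.04 -0.114 -0.449 0.06;-1 0 0 0.04 -0.114 -0.449 0.06;-1 0 0 0.04 -0.114 -0.449 0.06'
cat > pest.py <<'E'
from h import *
def pestles(w,amin=100):
    for b in w.blobs((105,130,50),(130,255,255),amin):
        if b[1][2]>70 or b[1][3]>70: continue
        c=w.at(b[0],15)
        k=cv2.dilate(b[2].astype(np.uint8),np.ones((9,9)))>0
        L=[(x[1][4],x) for x in w.blobs((0,0,120),(179,80,255),300) if (x[2]&k).any()]
        if not L: continue
        x=max(L,key=lambda q:q[0])[1];ys,xs=np.nonzero(x[2]);P=np.c_[xs,ys].astype(np.float32)
        r=cv2.fitLine(P,2,0,.01,.01).ravel();t=(P-r[2:])@r[:2]
        e=[w.at(r[2:]+r[:2]*v,15) for v in(t.min(),t.max())];h=max(e,key=lambda q:np.hypot(*(q-c)[:2]))
        v=(c-h)[:2];n=np.hypot(*v);u=v/n
        print('collar',b[0],c[:2],'head',h[:2],'len',n.round(1),'az',np.degrees(np.arctan2(v[1],v[0])).round(1),'g80',c[:2]-28*u)
E
python3 -c "
from pest import *
w=Cam('wrist');cv2.imwrite('pics/w2.png',w.im);print(w.T[:3,3]);pestles(w)"
```

```text
time_s: 7.42
ee_pos: [501.0, 180.9, 267.5]
ee_rot: [-111.2, 89.7, 159.0]
force: [0.8, 0.2, 0.5]
gripper_width: 60.0
[500.6 261.7 438. ]
collar [306.9 159.9] [483.5 230. ] head [781.1 240.7] len 297.8 az -178.0 g80 [511.5 231. ]
collar [383.9 161. ] [567.8 229.2] head [210.6 159.2] len 364.0 az 11.1 g80 [540.3 223.8]
collar [348.3 294.8] [532.8  69.8] head [210.6 159.2] len 334.3 az -15.5 g80 [505.8  77.3]
collar [269.8 295.1] [437.5  68.8] head [781.1 240.7] len 384.2 az -153.4 g80 [462.5  81.3]
collar [273.8 402.7] [437.4 -87.1] head [619. -68.] len 182.7 az -174.0 g80 [465.2 -84.2]
```

View pics/w2.png

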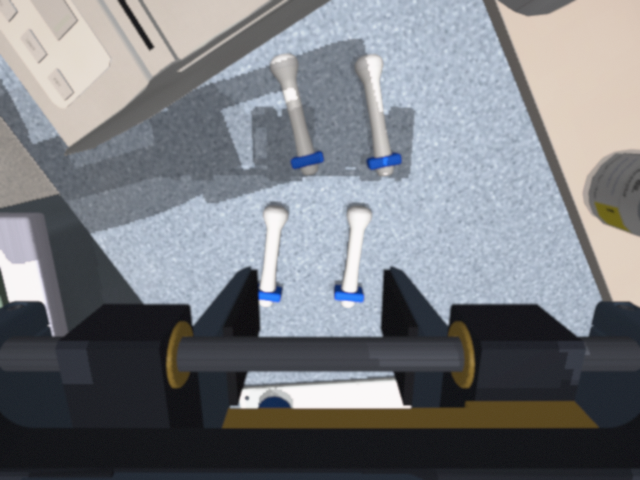

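Wrist view: heads at A(369,58), B(285,58), C(359,208), D(274,209), collars at A(384,161), B(307,160), C(348,295), D(270,295).

Run:
```python
from h import *
w=Cam('wrist')
for n,h,c in(('A',(369,58),(383.9,161)),('B',(285,58),(306.9,159.9)),('C',(359,208),(348.6,294.8)),('D',(274,209),(268,295))):
    H=w.at(h,15)[:2];C=w.at(c,15)[:2];v=C-H;n_=np.hypot(*v);u=v/n_;print(n,H,C,n_.round(1),'az',np.degrees(np.arctan2(u[1],u[0])).round(1),'g80',C-28*u)
    if n=='C': 
        G=C-28*u;az=np.degrees(np.arctan2(u[1],u[0]));rel((*G,90),mk(az+90,25,az+180));print(mk(az+90,25,az+180))
```

```text
A [548.3 330.2] [568.7 227.2] 105.0 az -78.8 g80 [563.2 254.7]
B [462.6 330. ] [484.4 228.1] 104.2 az -78.0 g80 [478.5 255.5]
C [543.1 174.8] [534.   67.6] 107.6 az -94.9 g80 [536.3  95.5]
rot [4.9, 25.1, 1.3] shift [0.1954, 0.0349, 0.0734] rows 6.0
[[ 0.   1.  -0.1]
 [ 0.4 -0.1 -0.9]
 [-0.9  0.  -0.4]]
D [446.6 173.2] [436.   66.8] 107.0 az -95.7 g80 [438.8  94.6]
```

```bash
python3 -m handwheel '6 25 1 0.195 0.035 0.073 0.06;6 25 1 0.195 0.035 0.073 0.06;6 25 1 0.195 0.035 0.073 0.06;6 25 1 0.195 0.035 0.073 0.06;6 25 1 0.195 0.035 0.073 0.06;6 25 1 0.195 0.035 0.073 0.06;6 25 1 0.195 0.035 0.073 0.06;6 25 1 0.195 0.035 0.073 0.06'
python3 - <<'E'
from h import *
T=Tool();print(T,env.state()['qpos'])
rel((536.3,97,26),mk(-6,25,84))
w=Cam('wrist');cv2.imwrite('pics/w3.png',w.im)
for b in w.blobs((105,130,50),(130,255,255),100):print(b[0],b[1],w.at(b[0],15))
E
```

```text
time_s: 8.18
ee_pos: [539.6, 102.1, 76.0]
ee_rot: [-179.4, 65.0, 84.3]
force: [-0.4, -0.5, 0.5]
gripper_width: 60.1
[[  0.    1.   -0.1 539.6]
 [  0.4  -0.1  -0.9 102.1]
 [ -0.9  -0.   -0.4  76. ]
 [  0.    0.    0.    1. ]] [ -5.5  23.7 109.1  32.5  51.9 -20.7]
rot [-0.3, -0.0, 0.1] shift [0.062, -0.0024, 0.0261] rows 2.0
[342.  110.8] [ 318   94   52   40 1003] [567.3 231.   15. ]
[222.2 122. ] [ 195  105   56   40 1039] [483.1 232.1  15. ]
```

View pics/w3.png

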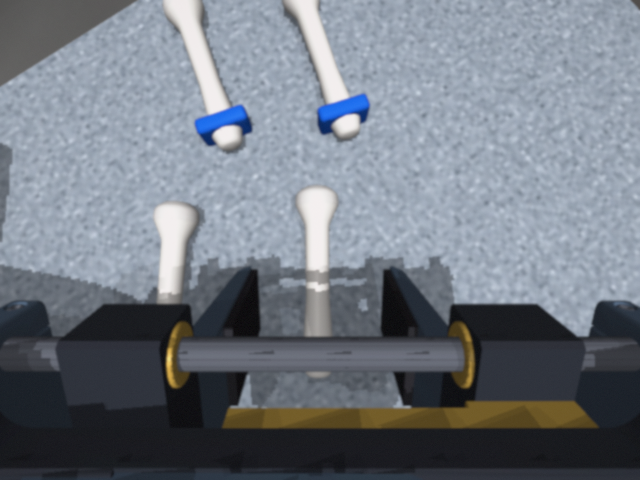

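```bash
cat > kin.py <<'E'
from h import *
from scipy.optimize import least_squares
def wr(q,s4,s6,c):
    E=lambda a,v:Rn.from_euler(a,v,degrees=True)
    return (E('z',q[0])*E('y',q[1]+q[2]-90)*E('x',s4*q[3])*E('y',q[4])*E('x',s6*q[5]+c)).as_matrix()
def fk(q,p,s):
    a1,h,L2,a3,d4,Lt=p;R1=Rn.from_euler('z',q[0],degrees=True).as_matrix()
    y=lambda a,v:Rn.from_euler('y',a,degrees=True).apply(v)
    w=np.array([a1,0,h])+y(q[1],[0,0,L2])+y(q[1]+q[2]-90,[d4,0,a3])
    R=wr(q,*s);return R1@w+Lt*R[:,0],R
lo=np.array([-177.97,-48.28,12.27,-77.06,2.81,-146.56]);hi=np.array([177.97,115.42,149.76,257.06,150.46,146.56])
D=[([73.224,18.349,89.706,0,72.043,-1.146],[154.77,553.26,213.15]),([-22.5,14.2,84.4,0,81.5,57.7],[516.2,-202.1,290.8]),([-25.3,25,65.3,0,89.3,-24.2],[610.4,-275.6,313.2]),([-5.5,23.7,109.1,32.5,51.9,-20.7],[539.6,102.1,76.])]
E
python3 - <<'E'
from kin import *
Rm=Tool()[:3,:3];q=env.state()['qpos']
for s4 in(1,-1):
  for s6 in(1,-1):
    for c in(90,-90): 
        print(s4,s6,c,[Rn.from_matrix(wr(q,s4,s6,c).T@Rm).magnitude()*57.3])
        s=(s4,s6,c)
        f=lambda p:np.ravel([fk(a,p,s)[0]-b for a,b in D])
        r=least_squares(f,[50,350,400,20,400,250],bounds=([-100,0,200,-150,200,100],[200,800,900,150,900,500]));print(r.x,r.cost)
E
```

```text
1 1 90 [3.0103655786170685e-14]
[ -2.3 168.2 589.9 -24.3 420.3 362.5] 194.12774761805278
1 1 -90 [180.0132590506951]
[ -2.3 168.2 589.9 -24.3 420.3 362.5] 194.127747618021
1 -1 90 [41.398377919009064]
[ -2.3 168.2 589.9 -24.3 420.3 362.5] 194.12774761852276
1 -1 -90 [138.61488113168608]
[ -2.3 168.2 589.9 -24.3 420.3 362.5] 194.12774761877805
-1 1 90 [65.04627371419699]
[ 63.3   0.  502.5 -41.  387.4 100. ] 19420.486983663584
-1 1 -90 [141.28187677589125]
[ 63.3   0.  502.5 -41.  387.4 100. ] 19420.48698365934
-1 -1 90 [50.09638270864254]
[ 63.3   0.  502.5 -41.  387.4 100. ] 19420.48698365611
-1 -1 -90 [178.62016739808072]
[ 63.3   0.  502.5 -41.  387.4 100. ] 19420.486983656127
```

```bash
cat >> kin.py <<'E'
S=(1,1,90);P0=np.array([-2.3,168.2,589.9,-24.3,420.3,362.5])
def placeR(phi,al,flip):
    """tool pointing azimuth phi, al deg below horizontal; flip=0: tool z up-side"""
    c,s=np.cos(np.radians(phi)),np.sin(np.radians(phi));ca,sa=np.cos(np.radians(al)),np.sin(np.radians(al))
    x=np.array([c*ca,s*ca,-sa]);z=np.array([c*sa,s*sa,ca])*(1 if not flip else -1)
    return np.c_[x,np.cross(z,x),z]
def ik(p,R,seeds=30,rng=np.random.default_rng(0)):
    best=None
    for i in range(seeds):
        q0=[np.degrees(np.arctan2(p[1],p[0])),20,100,rng.uniform(-77,257),rng.uniform(10,140),rng.uniform(-140,140)]
        f=lambda q:(lambda a:np.r_[(a[0]-p)/5,(a[1]-R).ravel()*50])(fk(q,P0,S))
        r=least_squares(f,np.clip(q0,lo+.1,hi-.1),bounds=(lo,hi),max_nfev=60)
        if r.cost<0.01:
            m=np.minimum(r.x-lo,hi-r.x).min()
            if best is None or m>best[1]: best=(r.x,m)
    return best
E
python3 - <<'E'
from kin import *
for flip in(0,1):
  for phi in(-100,-70,-40,0,30,60,85,110):
    for cup in((437,-103),(451.5,-277)):
      for al in(25,):
        R=placeR(phi,al,flip);b=ik(np.array([*cup,96.])+19*R[:,0],R,12)
        if b:print(flip,phi,cup,al,b[0],b[1].round(1))
for nm,g,az in(('A',(563,256),-79.3),('C',(536,97),-96),('D',(438,97),-97)):
  for fl in(0,180):
    R=mk(az+90+fl,25,az+180);b=ik(np.array([*g,26.])+19*R[:,0],R,12);print(nm,fl,b)
E
```

```text
0 -100 (437, -103) 25 [ 22.5  38.7 114.9 -50.8  80.7  67.7] 26.3
0 -100 (451.5, -277) 25 [  3.3  37.7 118.4 -67.6  72.5  65.5] 9.4
0 -70 (437, -103) 25 [ 29.8  33.8 135.4 -75.5  67.3  78.4] 1.6
0 -70 (451.5, -277) 25 [  2.6  33.3 140.1 255.7  63.2  82.9] 1.4
0 0 (451.5, -277) 25 [-63.2  33.2 144.9 116.   64.1  91.9] 4.9
0 30 (437, -103) 25 [-57.1  33.2 145.2  92.1  64.9  91.8] 4.6
0 30 (451.5, -277) 25 [-67.2  36.3 123.5  74.3  69.1 111.6] 26.3
0 60 (437, -103) 25 [-52.9  36.2 123.8  60.3  74.  109.1] 25.9
0 60 (451.5, -277) 25 [-61.6  43.  102.   50.7  85.8 119.3] 27.2
0 85 (437, -103) 25 [-45.2  41.  107.8  43.9  86.7 113.3] 33.2
0 85 (451.5, -277) 25 [-54.1  49.1  85.7  37.1 100.9 118.2] 28.4
0 110 (437, -103) 25 [-36.   45.9  94.2  30.8  99.1 111.3] 35.3
0 110 (451.5, -277) 25 [-45.6  54.2  72.8  24.2 113.9 111.2] 35.4
1 -100 (437, -103) 25 [  22.5   38.7  114.9  -50.8   80.7 -112.3] 26.3
1 -100 (451.5, -277) 25 [   3.3   37.7  118.4  -67.6   72.5 -114.5] 9.4
1 -70 (437, -103) 25 [  29.8   33.8  135.4  -75.5   67.3 -101.6] 1.6
1 -70 (451.5, -277) 25 [  2.6  33.3 140.1 255.7  63.2
[... 258 characters left out ...]
] 25.9
1 60 (451.5, -277) 25 [-61.6  43.  102.   50.7  85.8 -60.7] 47.8
1 85 (437, -103) 25 [-45.2  41.  107.8  43.9  86.7 -66.7] 42.0
1 85 (451.5, -277) 25 [-54.1  49.1  85.7  37.1 100.9 -61.8] 49.6
1 110 (437, -103) 25 [-36.   45.9  94.2  30.8  99.1 -68.7] 51.3
1 110 (451.5, -277) 25 [-45.6  54.2  72.8  24.2 113.9 -68.8] 36.6
A 0 (array([ 10.9,  34. , 102.2,  34. ,  49.1, -23.6]), np.float64(46.27845909765904))
A 180 None
C 0 (array([ -5.2,  29. , 113.1,  37.4,  44. , -27.9]), np.float64(36.686942262912))
C 180 None
D 0 (array([ -6.4,  23.1, 126.2,  42.6,  38.6, -35. ]), np.float64(23.590108366027337))
D 180 (array([ -6.4,  23.1, 126.2,  42.6,  38.6, 145. ]), np.float64(1.572386498976897))
```

```bash
python3 -m handwheel '0 0 0 0.035 -0.001 0.015 0.06;0 0 0 0.062 -0.001 0.026 0.06;0 0 0 0.062 -0.001 0.026 0.06;0 0 0 0.062 -0.001 0.026 0.06;0 0 0 0.062 -0.001 0.026 0.01;0 0 0 0.062 -0.001 0.026 0.01;0 0 0 0.062 -0.001 0.026 0.01;0 0 0 0.062 -0.001 0.026 0.01;0 0 0 0.062 -0.001 0.026 0.01;0 0 0 0.062 -0.001 0.026 0.01' 40
python3 - <<'E'
from h import *
s=env.state();T=Tool();print(s['ee_pos'],T[:3,3]-19*T[:3,0],s['gripper_width'],s['force'])
E
```

```text
time_s: 9.07
ee_pos: [537.8, 105.4, 8.1]
ee_rot: [-179.3, 65.0, 84.5]
force: [-0.3, 0.8, -0.5]
gripper_width: 22.9
[537.8 105.4   8.1] [537.   97.4  25.3] 22.90978288739352 [-0.3  0.8 -0.5]
```

```bash
python3 -m handwheel '0 0 0 0 0 0 0.01;0 0 0 -0.036 0 -0.017 0.01;0 0 0 -0.072 0 -0.034 0.01;0 0 0 -0.109 0 -0.051 0.01;0 0 0 -0.145 0 -0.068 0.01;0 0 0 -0.163 0 -0.076 0.01;0 0 0 -0.163 0 -0.076 0.01'
cat > place.py <<'E'
import sys
from kin import *
# args: k zc phi al off : grasp point target above cup k at height zc
k,zc,phi,al,off=map(float,sys.argv[1:6])
a=np.radians(4.7);cup=np.array([444.4,-190.])+k*np.array([-np.sin(a),np.cos(a)])
f=np.array([np.cos(np.radians(phi)),np.sin(np.radians(phi))]);g=cup-off*f
s=env.state();print('now',s['ee_pos'],'w',s['gripper_width'],'F',s['force'],'q',s['qpos'])
rel((*g,zc),placeR(phi,al,0))
E
python3 place.py -87 180 -100 25 10
```

```text
time_s: 9.65
ee_pos: [541.4, 105.1, 192.8]
ee_rot: [179.4, 65.0, 83.2]
force: [0.5, -0.8, -0.8]
gripper_width: 17.9
now [541.4 105.1 192.8] w 17.937118015397672 F [ 0.5 -0.8 -0.8] q [ -5.2  16.2 100.7  27.8  65.1 -11.4]
rot [3.9, -90.0, -1.7] shift [-0.1492, -0.0489, 0.3679] rows 13.0
```

```bash
cat > path.py <<'E'
import sys
from kin import *
# args: k zc phi al off n : joint-interpolated waypoints from here to above cup k
k,zc,phi,al,off=map(float,sys.argv[1:6]);n=int(sys.argv[6])
a=np.radians(4.7);cup=np.array([444.4,-190.])+k*np.array([-np.sin(a),np.cos(a)])
f=np.array([np.cos(np.radians(phi)),np.sin(np.radians(phi))]);g=np.array([*(cup-off*f),zc]);R=placeR(phi,al,0)
q0=env.state()['qpos'];T0=Tool();p0,_=fk(q0,P0,S);corr0=T0[:3,3]-p0
q1,m=ik(g+19*R[:,0],R,15);print('goal q',q1,m)
h=np.array([np.sin(np.radians(al)),0,-np.cos(np.radians(al))])
for i in range(1,n+1):
    t=i/n;p,Rr=fk(q0+(q1-q0)*t,P0,S);p=p+corr0*(1-t)
    if i==n:p,Rr=g+19*R[:,0],R
    rv=Rn.from_matrix(T0[:3,:3].T@Rr).as_rotvec(degrees=True);d=T0[:3,:3].T@(p-T0[:3,3])/1000
    gr=p-19*Rr[:,0];print(round(t,2),'rot',rv.round(1).tolist(),'sh',d.round(3).tolist(),'grasp',gr,'head',gr+80*Rr@h,'body',gr-140*Rr[:,0])
E
python3 path.py 87 180 60 25 10 6
python3 - <<'E'
from h import *
# rail corners from w1 pose
im=cv2.imread('pics/w1.png')
w=Cam('wrist');T=np.eye(4);T[:3,:3]=Rn.from_euler('xyz',[-26.4,89.9,163.4],degrees=True).as_matrix();T[:3,3]=[516.2,-202.1,290.8]
w.T=T@np.array(env.get_calibration('wrist')['hand_eye'])
for p in((309,92),(255,238),(470,65),(440,185),(360,240)):print(p,w.at(p,205))
E
```

```text
goal q [-54.1  27.1 120.5  57.   80.8 119.7] 26.876725108394254
0.17 rot [33.4, 4.7, -3.5] sh [0.0, -0.019, 0.049] grasp [517.7  53.7 188.4] head [563.9 119.  189.1] body [514.2 -17.4 309. ]
0.33 rot [66.4, 9.6, -8.4] sh [-0.004, -0.037, 0.088] grasp [495.4  16.8 174.6] head [565.5  53.8 163.6] body [489.9 -67.4 286.4]
0.5 rot [98.7, 14.7, -15.8] sh [-0.013, -0.052, 0.12] grasp [475.4 -15.7 167.8] head [548.6  -9.6 136.3] body [ 462.3 -112.1  268.5]
0.67 rot [129.8, 19.9, -26.6] sh [-0.028, -0.064, 0.147] grasp [458.5 -46.4 167.1] head [515.1 -61.  112.5] body [ 432.5 -152.1  255.1]
0.83 rot [158.6, 24.8, -42.6] sh [-0.047, -0.073, 0.173] grasp [444.6 -77.7 171.6] head [472.8 -94.7  98.7] body [ 401.3 -188.4  245.5]
1.0 rot [-151.6, -23.8, 55.0] sh [-0.071, -0.078, 0.2] grasp [ 432.3 -112.   180. ] head [ 432.3 -112.   100. ] body [ 368.8 -221.8  239.2]
(309, 92) [ 616.3 -176.2  205. ]
(255, 238) [ 515.2 -154.3  205. ]
(470, 65) [ 648.7 -272.   205. ]
(440, 185) [ 573.5 -272.8  205. ]
(360, 240) [ 526.4 -227.3  205. ]
```

```bash
python3 -m handwheel '33.4 4.7 -3.5 0 -0.019 0.049 0.01;33.4 4.7 -3.5 0 -0.019 0.049 0.01;33.4 4.7 -3.5 0 -0.019 0.049 0.01;33.4 4.7 -3.5 0 -0.019 0.049 0.01;33.4 4.7 -3.5 0 -0.019 0.049 0.01;66.4 9.6 -8.4 -0.004 -0.037 0.088 0.01;66.4 9.6 -8.4 -0.004 -0.037 0.088 0.01;66.4 9.6 -8.4 -0.004 -0.037 0.088 0.01;66.4 9.6 -8.4 -0.004 -0.037 0.088 0.01;66.4 9.6 -8.4 -0.004 -0.037 0.088 0.01;66.4 9.6 -8.4 -0.004 -0.037 0.088 0.01'
python3 path.py 87 180 60 25 10 4
```

```text
time_s: 10.62
ee_pos: [491.3, 28.0, 151.6]
ee_rot: [-109.9, 52.9, 87.3]
force: [-0.3, -0.5, -1.4]
gripper_width: 17.7
goal q [-54.1  27.1 120.5  57.   80.8 119.7] 26.876725108394254
0.25 rot [32.5, 3.5, -6.8] sh [-0.016, 0.019, 0.024] grasp [472.3 -15.  162.4] head [545.2  -8.9 129.9] body [ 460.3 -111.6  263.1]
0.5 rot [64.2, 5.6, -15.8] sh [-0.037, 0.036, 0.043] grasp [456.8 -45.4 163.8] head [512.9 -59.9 108.6] body [ 431.5 -151.4  251.7]
0.75 rot [94.7, 5.6, -27.6] sh [-0.062, 0.051, 0.058] grasp [444. -77. 170.] head [471.9 -93.8  97. ] body [ 401.  -187.8  243.9]
1.0 rot [123.1, 2.2, -42.7] sh [-0.093, 0.069, 0.072] grasp [ 432.3 -112.   180. ] head [ 432.3 -112.   100. ] body [ 368.8 -221.8  239.2]
```

```bash
python3 -c "
from h import *
w=Cam('wrist');cv2.imwrite('pics/w4.png',w.im)"
```

```text
(no output)
```

View pics/w4.png

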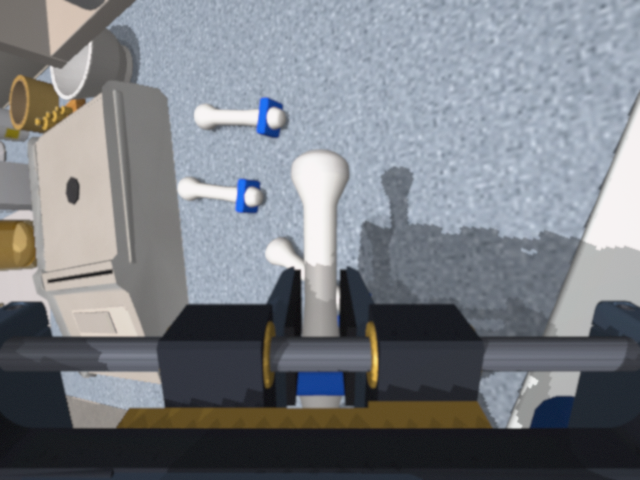

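The pestle is held straight between the fingers (head at (320,172)); A and B are unchanged, while D (head at (283,248)) seems to have been knocked. Continue.

```bash
python3 -m handwheel '32.5 3.5 -6.8 -0.016 0.019 0.024 0.01;32.5 3.5 -6.8 -0.016 0.019 0.024 0.01;32.5 3.5 -6.8 -0.016 0.019 0.024 0.01;32.5 3.5 -6.8 -0.016 0.019 0.024 0.01;32.5 3.5 -6.8 -0.016 0.019 0.024 0.01;64.2 5.6 -15.8 -0.037 0.036 0.043 0.01;64.2 5.6 -15.8 -0.037 0.036 0.043 0.01;64.2 5.6 -15.8 -0.037 0.036 0.043 0.01;64.2 5.6 -15.8 -0.037 0.036 0.043 0.01;64.2 5.6 -15.8 -0.037 0.036 0.043 0.01;64.2 5.6 -15.8 -0.037 0.036 0.043 0.01'
python3 path.py 87 180 60 25 10 2
```

```text
time_s: 11.58
ee_pos: [461.1, -31.2, 153.2]
ee_rot: [-53.3, 38.8, 76.6]
force: [-0.1, -0.2, -2.3]
gripper_width: 18.3
goal q [-54.1  27.1 120.5  57.   80.8 119.7] 26.876725108394254
0.5 rot [31.3, -1.4, -9.4] sh [-0.03, 0.014, -0.006] grasp [444.8 -77.3 170.6] head [472.8 -94.1  97.6] body [ 401.9 -188.2  244.5]
1.0 rot [61.5, -6.3, -19.7] sh [-0.065, 0.025, -0.014] grasp [ 432.3 -112.   180. ] head [ 432.3 -112.   100. ] body [ 368.8 -221.8  239.2]
```

```bash
python3 -m handwheel '31.3 -1.4 -9.4 -0.03 0.014 -0.006 0.01;31.3 -1.4 -9.4 -0.03 0.014 -0.006 0.01;31.3 -1.4 -9.4 -0.03 0.014 -0.006 0.01;31.3 -1.4 -9.4 -0.03 0.014 -0.006 0.01;31.3 -1.4 -9.4 -0.03 0.014 -0.006 0.01;61.5 -6.3 -19.7 -0.065 0.025 -0.014 0.01;61.5 -6.3 -19.7 -0.065 0.025 -0.014 0.01;61.5 -6.3 -19.7 -0.065 0.025 -0.014 0.01;61.5 -6.3 -19.7 -0.065 0.025 -0.014 0.01;61.5 -6.3 -19.7 -0.065 0.025 -0.014 0.01;61.5 -6.3 -19.7 -0.065 0.025 -0.014 0.01;61.5 -6.3 -19.7 -0.065 0.025 -0.014 0.01'
python3 place.py 87 180 60 25 10
python3 -c "
from h import *
t=Cam('top');s=Cam('scene');cv2.imwrite('pics/ts1.png',np.hstack([cv2.resize(t.im[200:350,230:430],None,fx=2,fy=2),cv2.resize(s.im[210:360,240:440],None,fx=2,fy=2)]))
print([t.px((437.3,-103.3,z)) for z in(70,100)],[s.px((437.3,-103.3,z)) for z in(70,100)])"
```

```text
time_s: 12.58
ee_pos: [442.6, -97.0, 172.8]
ee_rot: [-0.4, 25.0, 60.0]
force: [0.0, -0.0, -1.6]
gripper_width: 18.1
now [442.6 -97.  172.8] w 18.077402400758203 F [ 0.  -0.  -1.6] q [-52.6  25.3 121.1  58.   80.9 120.9]
rot [0.3, 0.0, 0.0] shift [-0.0005, 0.0015, -0.0011] rows 1.0
[array([323. , 287.5]), array([323.3, 282.3])] [array([311.9, 281.5]), array([311.6, 275.7])]
```

View pics/ts1.png

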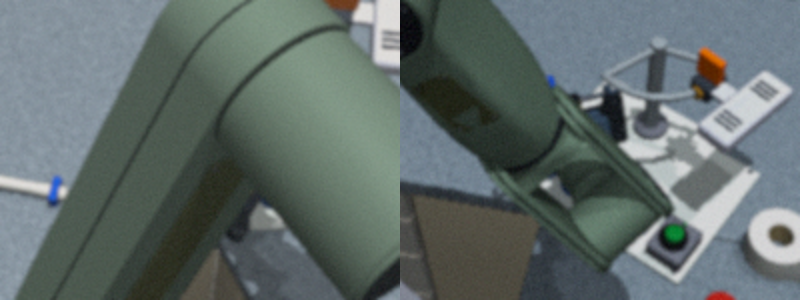

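Both fixed views are hidden by the arm here; use the wrist camera.

```bash
python3 -c "
from h import *
w=Cam('wrist');cv2.imwrite('pics/w5.png',w.im)
print('rim c',w.px((437.3,-103.3,70)),'head end expected',w.px((437.3,-103.3,100)), 'floor',w.px((437.3,-103.3,14)))"
```

```text
rim c [322.2  96.3] head end expected [322.  152.3] floor [322.5  -1.4]
```

View pics/w5.png

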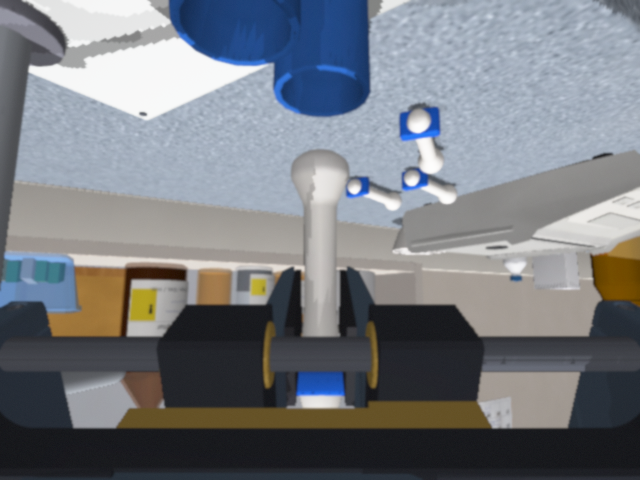

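Wrist view (inverted): the target cup's rim spans x 274–369, y ~68–113, the pestle's head end is at (321,150), straight below it. Checking the rim's predicted outline.

```bash
python3 -c "
from h import *
w=Cam('wrist');f=np.array([.5,.866,0]);r=np.array([.866,-.5,0]);c=np.array([437.3,-103.3,70])
for n,v in(('far',24.5*f),('near',-24.5*f),('R',24.5*r),('L',-24.5*r)):print(n,w.px(c+v))
print('far col', [ (x,int(np.nonzero(cv2.inRange(w.hsv[:140,x:x+1],(105,100,30),(130,255,255)))[0].max())) for x in(315,322,329)])
m=cv2.inRange(w.hsv,(105,100,30),(130,255,255))
for y in(80,88,96):xs=np.nonzero(m[y,:])[0];xs=xs[(xs>255)&(xs<390)];print(y,xs.min(),xs.max())
"
```

```text
far [321.8 118.5]
near [322.5  67.5]
R [274.2  96. ]
L [370.   96.4]
far col [(315, 115), (322, 115), (329, 115)]
80 274 368
88 273 368
96 275 367
```

```bash
python3 -m handwheel '0 0 0 -0.0015 0.001 -0.001 0.01;0 0 0 0.009 0.001 -0.024 0.01;0 0 0 0.018 0.001 -0.043 0.01;0 0 0 0.027 0.001 -0.062 0.01;0 0 0 0.031 0.001 -0.071 0.01;0 0 0 0.031 0.001 -0.071 0.01;0 0 0 0.031 0.001 -0.071 0.01'
python3 place.py 87 100 60 25 12
```

```text
time_s: 13.37
ee_pos: [441.2, -98.3, 95.9]
ee_rot: [-0.1, 24.9, 60.0]
force: [-0.3, -0.6, -1.6]
gripper_width: 18.1
now [441.2 -98.3  95.9] w 18.05631867453958 F [-0.3 -0.6 -1.6] q [-52.8  33.7 124.1  59.9  75.2 111. ]
rot [0.1, 0.1, 0.0] shift [0.0007, 0.0009, -0.004] rows 1.0
```

```bash
python3 -m handwheel '0 0 0 0.0025 0 -0.0055 0.01;0 0 0 0.0025 0 -0.0055 0.01;0 0 0 0.0025 0 -0.0055 0.05;0 0 0 0.0025 0 -0.0055 0.05;0 0 0 0.0025 0 -0.0055 0.05;0 0 0 0.0025 0 -0.0055 0.05;0 0 0 0.0025 0 -0.0055 0.05;0 0 0 -0.03 0 -0.0055 0.05;0 0 0 -0.07 0 -0.0055 0.05;0 0 0 -0.11 0 -0.005 0.05;0 0 0 -0.15 0 -0.005 0.05;0 0 0 -0.15 0 -0.005 0.05'
python3 -c "
from h import *
w=Cam('wrist');cv2.imwrite('pics/w6.png',w.im);print(env.state()['ee_pos'])"
```

```text
time_s: 14.37
ee_pos: [371.5, -224.1, 156.3]
ee_rot: [-0.7, 25.2, 59.4]
force: [0.1, -0.3, 1.1]
gripper_width: 50.2
[ 371.7 -221.4  155.4]
```

View pics/w6.png

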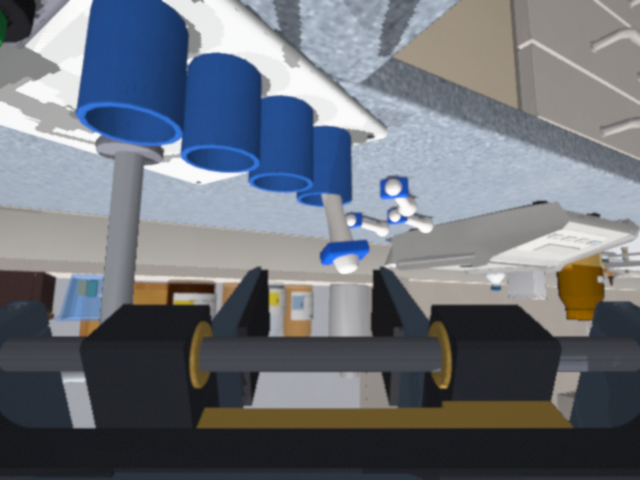

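Pestle 1 stands in the far-left cup (collar at (345,250), slight lean). Now swing back to see the remaining three.

```bash
cat > path2.py <<'E'
import sys
from kin import *
def jp(g,R,n,up=0):
    q0=env.state()['qpos'];T0=Tool();p0,_=fk(q0,P0,S);corr0=T0[:3,3]-p0
    q1,m=ik(np.array(g,float)+19*R[:,0],R,15);print('q',q0,'goal q',q1,m)
    for i in range(1,n+1):
        t=i/n;p,Rr=fk(q0+(q1-q0)*t,P0,S);p=p+corr0*(1-t)
        if i==n:p,Rr=np.array(g,float)+19*R[:,0],R
        p=p+[0,0,up*(1-t)]
        rv=Rn.from_matrix(T0[:3,:3].T@Rr).as_rotvec(degrees=True);d=T0[:3,:3].T@(p-T0[:3,3])/1000
        print(round(t,2),'rot',rv.round(1).tolist(),'sh',d.round(3).tolist(),'grasp',p-19*Rr[:,0],'body',p-159*Rr[:,0])
E
python3 -c "
from path2 import *
jp((490,175,300),mk(0),5,100)"
```

```text
q [-67.   30.8 112.8  46.7  88.8 118. ] goal q [19.7 11.2 89.7 -0.  79.1 19.7] 59.47228567211439
0.2 rot [-34.4, 7.5, 20.9] sh [0.041, 0.019, 0.104] grasp [ 393.2 -156.7  243.3] body [ 376.  -267.4  327.2]
0.4 rot [-69.9, 8.2, 42.6] sh [0.109, 0.035, 0.121] grasp [419.4 -86.2 233. ] body [ 437.9 -175.4  339.3]
0.6 rot [-105.3, 2.3, 64.7] sh [0.173, 0.045, 0.153] grasp [448.2 -14.1 237. ] body [481.8 -69.2 361.3]
0.8 rot [-139.6, -10.3, 86.8] sh [0.241, 0.061, 0.207] grasp [475.9  71.  258.7] body [501.6  49.6 394.6]
1.0 rot [129.3, 22.7, -82.1] sh [0.311, 0.096, 0.285] grasp [490. 175. 300.] body [490. 175. 440.]
```

```bash
python3 -m handwheel '-34 7.5 21 0.041 0.019 0.104 0.05;-34 7.5 21 0.041 0.019 0.104 0.05;-34 7.5 21 0.041 0.019 0.104 0.05;-34 7.5 21 0.041 0.019 0.104 0.05;-34 7.5 21 0.041 0.019 0.104 0.05;-34 7.5 21 0.041 0.019 0.104 0.05;-70 8 43 0.109 0.035 0.121 0.05;-70 8 43 0.109 0.035 0.121 0.05;-70 8 43 0.109 0.035 0.121 0.05;-70 8 43 0.109 0.035 0.121 0.05;-70 8 43 0.109 0.035 0.121 0.05;-70 8 43 0.109 0.035 0.121 0.05'
python3 -c "
from path2 import *
jp((490,175,300),mk(0),3,0)"
```

```text
time_s: 15.42
ee_pos: [415.8, -68.9, 217.7]
ee_rot: [-46.6, 49.1, 102.9]
force: [0.6, 0.8, 0.1]
gripper_width: 49.6
q [-32.6  19.2 100.5  27.4  91.9  81. ] goal q [19.7 11.2 89.7 -0.  79.1 19.7] 59.47228567211439
0.33 rot [-37.2, -1.9, 17.3] sh [0.036, -0.058, 0.003] grasp [445.1 -12.3 236.5] body [479.3 -67.  360.7]
0.67 rot [-75.7, -6.9, 32.8] sh [0.066, -0.138, 0.015] grasp [472.8  70.2 258.5] body [498.7  49.1 394.5]
1.0 rot [-114.5, -14.2, 47.1] sh [0.097, -0.239, 0.051] grasp [490. 175. 300.] body [490. 175. 440.]
```

```bash
python3 -m handwheel '-37 -2 17 0.036 -0.058 0.003 0.06;-37 -2 17 0.036 -0.058 0.003 0.06;-37 -2 17 0.036 -0.058 0.003 0.06;-37 -2 17 0.036 -0.058 0.003 0.06;-37 -2 17 0.036 -0.058 0.003 0.06;-37 -2 17 0.036 -0.058 0.003 0.06;-76 -7 33 0.066 -0.138 0.015 0.06;-76 -7 33 0.066 -0.138 0.015 0.06;-76 -7 33 0.066 -0.138 0.015 0.06;-76 -7 33 0.066 -0.138 0.015 0.06;-76 -7 33 0.066 -0.138 0.015 0.06;-76 -7 33 0.066 -0.138 0.015 0.06'
python3 -c "
from path2 import *
jp((490,175,300),mk(0),1,0)"
```

```text
time_s: 16.42
ee_pos: [469.6, 72.9, 239.8]
ee_rot: [-88.9, 76.3, 141.7]
force: [-0.1, -0.6, -1.0]
gripper_width: 60.1
q [ 1.3 13.9 93.5  8.7 83.3 38.8] goal q [19.7 11.2 89.7 -0.  79.1 19.7] 59.47228567211439
1.0 rot [-39.1, -4.4, 13.2] sh [-0.029, -0.057, -0.092] grasp [490. 175. 300.] body [490. 175. 440.]
```

```bash
python3 -m handwheel '-39 -4.4 13 -0.029 -0.057 -0.092 0.06;-39 -4.4 13 -0.029 -0.057 -0.092 0.06;-39 -4.4 13 -0.029 -0.057 -0.092 0.06;-39 -4.4 13 -0.029 -0.057 -0.092 0.06;-39 -4.4 13 -0.029 -0.057 -0.092 0.06;-39 -4.4 13 -0.029 -0.057 -0.092 0.06;-39 -4.4 13 -0.029 -0.057 -0.092 0.06;-39 -4.4 13 -0.029 -0.057 -0.092 0.06'
python3 -c "
from h import *
w=Cam('wrist');cv2.imwrite('pics/w7.png',w.im)
for b in w.blobs((105,130,50),(130,255,255),100):print(b[0],b[1],w.at(b[0],15))"
```

```text
time_s: 17.08
ee_pos: [491.0, 174.0, 281.2]
ee_rot: [-111.1, 89.7, 158.3]
force: [0.6, 0.2, 0.6]
gripper_width: 59.9
[315.4 152.7] [300 144  32  18 312] [483.4 230.1  15. ]
[390.3 152.8] [374 145  33  16 328] [567.6 229.2  15. ]
[276.7 285.2] [262 276  29  17 275] [432.9  69.9  15. ]
[284.9 397.8] [269 387  32  20 522] [436.9 -96.5  15. ]
```

View pics/w7.png

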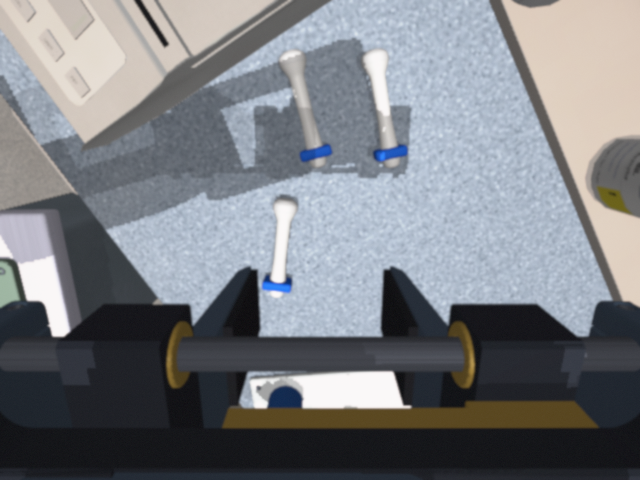

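D has not moved after all: collar (277,285), head (285,200). Approach D.

```bash
python3 -c "
from h import *
w=Cam('wrist')
def pe(h,c):
    H=w.at(h,15)[:2];C=w.at(c,15)[:2];u=(C-H)/np.hypot(*(C-H));az=np.degrees(np.arctan2(u[1],u[0]));G=C-28*u;print(H,C,np.hypot(*(C-H)),az,G);return G,az
pe((376,51),(390.3,152.8));pe((291,52),(315.4,152.7))
G,az=pe((285.5,200),(276.7,285.2))
rel((*G,80),mk(az+90,25,az+180))"
```

```text
[549.3 333.1] [568.4 228.8] 106.0530441853723 -79.647762702378 [563.4 256.3]
[460.3 333.3] [484.3 229.9] 106.19284402451856 -76.93825975441132 [477.9 257.1]
[448.6 176.5] [433.6  69.6] 107.98143349504454 -97.98607984821481 [437.5  97.3]
rot [7.1, 24.9, 1.8] shift [0.2186, -0.0517, 0.0692] rows 6.0
```

```bash
python3 -m handwheel '7 25 2 0.219 -0.052 0.069 0.06;7 25 2 0.219 -0.052 0.069 0.06;7 25 2 0.219 -0.052 0.069 0.06;7 25 2 0.219 -0.052 0.069 0.06;7 25 2 0.219 -0.052 0.069 0.06;7 25 2 0.219 -0.052 0.069 0.06;7 25 2 0.219 -0.052 0.069 0.06;7 25 2 0.219 -0.052 0.069 0.06'
python3 -c "
from h import *
rel((437.5,97.3,26),mk(-8,25,82));print(Tool())"
```

```text
time_s: 17.85
ee_pos: [439.1, 104.9, 62.3]
ee_rot: [179.8, 64.8, 81.8]
force: [0.6, -0.4, 1.0]
gripper_width: 60.3
rot [0.0, -0.2, -0.1] shift [0.0485, -0.0006, 0.0226] rows 2.0
[[  0.1   1.   -0.1 439.1]
 [  0.4  -0.1  -0.9 104.9]
 [ -0.9   0.   -0.4  62.3]
 [  0.    0.    0.    1. ]]
```

Descend, grip, and lift (lift rows only after the fingers have had time to close).

```bash
python3 -m handwheel '0 0 0 0.03 0 0.014 0.06;0 0 0 0.0485 0 0.0226 0.06;0 0 0 0.0485 0 0.0226 0.06;0 0 0 0.0485 0 0.0226 0.01;0 0 0 0.0485 0 0.0226 0.01;0 0 0 0.0485 0 0.0226 0.01;0 0 0 0.0485 0 0.0226 0.01;0 0 0 0.0485 0 0.0226 0.01;0 0 0 0.0485 0 0.0226 0.01;0 0 0 0.0485 0 0.0226 0.01;0 0 0 0.0485 0 0.0226 0.01' 40
python3 -m handwheel '0 0 0 -0.036 0 -0.017 0.01;0 0 0 -0.072 0 -0.034 0.01;0 0 0 -0.109 0 -0.051 0.01;0 0 0 -0.145 0 -0.068 0.01;0 0 0 -0.172 0 -0.08 0.01;0 0 0 -0.172 0 -0.08 0.01'
python3 path.py 29 190 60 25 12 6
```

```text
time_s: 18.77
ee_pos: [439.8, 105.4, 9.7]
ee_rot: [179.2, 64.8, 81.5]
force: [-1.1, -0.8, 5.3]
gripper_width: 17.6
time_s: 19.27
ee_pos: [441.7, 104.7, 204.8]
ee_rot: [177.7, 64.8, 80.1]
force: [0.2, 0.1, -1.6]
gripper_width: 17.7
goal q [-57.6  29.2 113.2  53.7  85.5 122.8] 23.715147618949146
0.17 rot [33.7, 4.3, -3.4] sh [-0.002, 0.007, 0.04] grasp [442.7  57.5 206. ] head [491.  121.3 206.6] body [435.8 -12.6 327. ]
0.33 rot [66.9, 8.8, -8.3] sh [-0.009, 0.014, 0.078] grasp [444.4  18.2 195.1] head [515.7  52.7 183.9] body [435.8 -64.5 307.7]
0.5 rot [99.3, 13.5, -15.5] sh [-0.021, 0.021, 0.115] grasp [445.7 -22.9 188.8] head [519.  -19.4 157. ] body [ 430.  -117.6  290.7]
0.67 rot [130.3, 18.3, -26.3] sh [-0.038, 0.029, 0.154] grasp [445.8 -67.5 186.4] head [501.7 -83.9 131.6] body [ 418.  -171.8  275.6]
0.83 rot [158.9, 22.7, -42.2] sh [-0.061, 0.035, 0.196] grasp [ 443.3 -116.8  187.1] head [ 470.9 -134.5  114.1] body [ 399.1 -226.6  261.9]
1.0 rot [-152.7, -21.5, 55.0] sh [-0.089, 0.038, 0.244] grasp [ 436.  -171.5  190. ] head [ 436.  -171.5  110. ] body [ 372.6 -281.4  249.2]
```

```bash
python3 path.py 29 235 60 25 12 6
```

```text
goal q [-57.6  25.4 111.   53.5  89.  127.7] 18.857886513085617
0.17 rot [34.0, 4.4, -3.1] sh [-0.008, 0.007, 0.036] grasp [442.3  58.2 213.3] head [491.1 121.6 214. ] body [434.7 -12.  334.2]
0.33 rot [67.4, 9.1, -7.9] sh [-0.021, 0.014, 0.07] grasp [444.2  19.4 209.7] head [515.9  53.1 198.7] body [434.3 -63.2 322.3]
0.5 rot [99.9, 14.0, -15.1] sh [-0.04, 0.022, 0.104] grasp [445.8 -21.5 210.8] head [519.3 -19.  179.1] body [ 428.7 -115.9  312.8]
0.67 rot [130.8, 18.8, -25.9] sh [-0.064, 0.03, 0.14] grasp [446.3 -66.3 215.9] head [502.  -83.5 161.1] body [ 417.1 -170.1  305.2]
0.83 rot [159.2, 23.2, -42.1] sh [-0.094, 0.036, 0.18] grasp [ 443.9 -116.1  224.2] head [ 471.2 -134.1  151.2] body [ 398.8 -225.4  299.1]
1.0 rot [-152.7, -21.5, 55.0] sh [-0.13, 0.039, 0.225] grasp [ 436.  -171.5  235. ] head [ 436.  -171.5  155. ] body [ 372.6 -281.4  294.2]
```

```bash
python3 -m handwheel '34 4.4 -3 -0.008 0.007 0.036 0.01;34 4.4 -3 -0.008 0.007 0.036 0.01;34 4.4 -3 -0.008 0.007 0.036 0.01;34 4.4 -3 -0.008 0.007 0.036 0.01;34 4.4 -3 -0.008 0.007 0.036 0.01;67 9 -8 -0.021 0.014 0.07 0.01;67 9 -8 -0.021 0.014 0.07 0.01;67 9 -8 -0.021 0.014 0.07 0.01;67 9 -8 -0.021 0.014 0.07 0.01;67 9 -8 -0.021 0.014 0.07 0.01;67 9 -8 -0.021 0.014 0.07 0.01'
python3 path.py 29 235 60 25 12 4
```

```text
time_s: 20.18
ee_pos: [441.6, 30.9, 186.7]
ee_rot: [-110.5, 53.6, 84.6]
force: [0.5, -0.6, -1.3]
gripper_width: 18.0
goal q [-57.6  25.4 111.   53.5  89.  127.7] 18.857886513085617
0.25 rot [32.7, 3.3, -6.6] sh [-0.026, 0.029, 0.002] grasp [443.7 -20.5 205.3] head [516.7 -17.5 172.8] body [ 428.  -115.2  307.2]
0.5 rot [64.4, 4.9, -15.6] sh [-0.059, 0.059, 0.006] grasp [445.4 -65.1 212.4] head [500.7 -82.  157.2] body [ 417.2 -169.2  301.6]
0.75 rot [94.6, 4.2, -27.2] sh [-0.098, 0.091, 0.012] grasp [ 443.7 -115.3  222.6] head [ 470.8 -133.1  149.5] body [ 399.1 -224.9  297.4]
1.0 rot [122.3, -0.2, -41.8] sh [-0.143, 0.125, 0.025] grasp [ 436.  -171.5  235. ] head [ 436.  -171.5  155. ] body [ 372.6 -281.4  294.2]
```

```bash
python3 -m handwheel '33 3 -6.6 -0.026 0.029 0.002 0.01;33 3 -6.6 -0.026 0.029 0.002 0.01;33 3 -6.6 -0.026 0.029 0.002 0.01;33 3 -6.6 -0.026 0.029 0.002 0.01;33 3 -6.6 -0.026 0.029 0.002 0.01;64 5 -15.6 -0.059 0.059 0.006 0.01;64 5 -15.6 -0.059 0.059 0.006 0.01;64 5 -15.6 -0.059 0.059 0.006 0.01;64 5 -15.6 -0.059 0.059 0.006 0.01;64 5 -15.6 -0.059 0.059 0.006 0.01;64 5 -15.6 -0.059 0.059 0.006 0.01'
python3 path.py 29 235 60 25 12 2
```

```text
time_s: 21.1
ee_pos: [449.2, -50.8, 200.6]
ee_rot: [-53.5, 39.5, 74.8]
force: [-0.8, 0.2, -2.4]
gripper_width: 18.2
goal q [-57.6  25.4 111.   53.5  89.  127.7] 18.857886513085617
0.5 rot [31.2, -1.9, -9.0] sh [-0.044, 0.008, -0.024] grasp [ 444.3 -115.3  222.8] head [ 471.8 -133.1  149.9] body [ 399.7 -224.9  297.6]
1.0 rot [60.9, -7.6, -18.6] sh [-0.096, 0.023, -0.046] grasp [ 436.  -171.5  235. ] head [ 436.  -171.5  155. ] body [ 372.6 -281.4  294.2]
```

```bash
python3 -m handwheel '31 -2 -9 -0.044 0.008 -0.024 0.01;31 -2 -9 -0.044 0.008 -0.024 0.01;31 -2 -9 -0.044 0.008 -0.024 0.01;31 -2 -9 -0.044 0.008 -0.024 0.01;31 -2 -9 -0.044 0.008 -0.024 0.01;61 -7.6 -18.6 -0.096 0.023 -0.046 0.01;61 -7.6 -18.6 -0.096 0.023 -0.046 0.01;61 -7.6 -18.6 -0.096 0.023 -0.046 0.01;61 -7.6 -18.6 -0.096 0.023 -0.046 0.01;61 -7.6 -18.6 -0.096 0.023 -0.046 0.01;61 -7.6 -18.6 -0.096 0.023 -0.046 0.01'
python3 place.py 29 176 60 25 12
```

```text
time_s: 22.02
ee_pos: [444.9, -156.3, 226.7]
ee_rot: [-0.0, 25.0, 60.0]
force: [-1.0, 0.1, -1.2]
gripper_width: 18.2
now [ 444.9 -156.3  226.7] w 18.21663419618598 F [-1.   0.1 -1.2] q [-56.4  23.6 111.8  54.3  89.  129. ]
rot [0.0, 0.0, 0.0] shift [0.0244, 0.0001, -0.0534] rows 2.0
```

```bash
python3 -m handwheel '0 0 0 0.012 0 -0.027 0.01;0 0 0 0.0244 0 -0.0534 0.01;0 0 0 0.0244 0 -0.0534 0.01;0 0 0 0.0244 0 -0.0534 0.01'
cat > chk.py <<'E'
import sys
from h import *
w=Cam('wrist');k=float(sys.argv[1]);a=np.radians(4.7);c=np.array([444.4-k*np.sin(a),-190+k*np.cos(a),70]);f=np.array([.5,.866,0])
def head(im):
    h=cv2.cvtColor(im,cv2.COLOR_BGR2HSV);m=((h[...,1]<40)&(h[...,2]>120)).astype(np.uint8);r=[]
    for y in(160,180,200,230,260):
        xs=np.nonzero(m[y,270:372])[0]+270;r.append((y,int(xs.min()),int(xs.max())) if len(xs) else y)
    return r
print('ref',head(cv2.imread('pics/w5.png')));print('now',head(w.im))
print('rim far pred',w.px(c+24.5*f),'near',w.px(c-24.5*f))
m=cv2.inRange(w.hsv,(105,100,30),(130,255,255))
x0=int(w.px(c)[0]);print('far seen',[int(np.nonzero(m[:145,x])[0].max()) for x in(x0-6,x0,x0+6)])
for y in(80,90):
    xs=np.nonzero(m[y,x0-70:x0+70])[0]+x0-70;print(y,xs.min(),xs.max())
E
python3 chk.py 29;python3 place.py 29 176 60 25 12
```

```text
time_s: 22.35
ee_pos: [445.6, -156.5, 168.8]
ee_rot: [-0.0, 24.9, 60.1]
force: [-0.2, -0.3, -0.0]
gripper_width: 17.9
ref [(160, 270, 371), (180, 270, 371), (200, 270, 371), (230, 270, 371), (260, 270, 371)]
now [(160, 270, 371), (180, 270, 371), (200, 270, 371), (230, 270, 371), (260, 270, 371)]
rim far pred [319.1 127.2] near [318.9  79.3]
far seen [124, 124, 124]
80 272 388
90 272 388
now [ 445.9 -156.9  169.6] w 18.21023451930338 F [ 0.6 -0.6 -1.8] q [-56.4  28.6 114.6  54.7  84.5 122.5]
rot [0.1, 0.1, 0.0] shift [0.0004, 0.0013, -0.0016] rows 1.0
```

```bash
cat > held.py <<'E'
from h import *
w=Cam('wrist');a=cv2.imread('pics/w5.png').astype(int);T=cv2.cvtColor(a[150:262,290:352].astype(np.uint8),cv2.COLOR_BGR2GRAY)
g=cv2.cvtColor(w.im,cv2.COLOR_BGR2GRAY);r=cv2.matchTemplate(g[110:320,250:400],T,cv2.TM_CCOEFF_NORMED);_,v,_,l=cv2.minMaxLoc(r)
print('match',round(v,3),'dx,dy',l[0]+250-290,l[1]+110-150,'w',env.state()['gripper_width'])
E
python3 held.py
```

```text
match 0.934 dx,dy 0 2 w 18.20837412175502
```

Held the same as before (offset 0, 2 px). Lower into the cup.

```bash
python3 -m handwheel '0 0 0 0.009 0.001 -0.02 0.01;0 0 0 0.018 0.001 -0.039 0.01;0 0 0 0.027 0.001 -0.058 0.01;0 0 0 0.032 0.001 -0.068 0.01;0 0 0 0.032 0.001 -0.068 0.01;0 0 0 0.032 0.001 -0.068 0.01'
python3 place.py 29 98 60 25 12
```

```text
time_s: 22.95
ee_pos: [445.2, -156.4, 94.6]
ee_rot: [-0.1, 24.9, 59.9]
force: [-0.3, 0.5, -2.0]
gripper_width: 18.0
now [ 445.2 -156.4   94.6] w 18.022851128099536 F [-0.3  0.5 -2. ] q [-56.4  35.9 117.4  56.   78.7 114.1]
rot [0.1, 0.1, 0.1] shift [0.0016, 0.0004, -0.0044] rows 1.0
```

```bash
python3 -m handwheel '0 0 0 0.002 0 -0.0045 0.01;0 0 0 0.002 0 -0.0045 0.01;0 0 0 0.002 0 -0.0045 0.05;0 0 0 0.002 0 -0.0045 0.05;0 0 0 0.002 0 -0.0045 0.05;0 0 0 0.002 0 -0.0045 0.05;0 0 0 0.002 0 -0.0045 0.05;0 0 0 -0.03 0 -0.0045 0.05;0 0 0 -0.07 0 -0.0045 0.05;0 0 0 -0.11 0 -0.0045 0.05;0 0 0 -0.15 0 -0.0045 0.05;0 0 0 -0.15 0 -0.0045 0.05'
python3 -c "
from path2 import *
w=Cam('wrist');cv2.imwrite('pics/w8.png',w.im)
for b in w.blobs((105,150,60),(130,255,255),100):print(b[0],b[1])
print([w.px((x,y,130)) for x,y in((437,-103),(442,-161))])
jp((490,190,300),mk(8),4,110)"
```

```text
time_s: 23.95
ee_pos: [374.9, -281.9, 154.6]
ee_rot: [-0.5, 25.3, 59.4]
force: [0.8, -0.9, -0.6]
gripper_width: 50.2
[269.9 142.2] [  179    58   200   161 17607]
[374.5 259.3] [355 251  42  21 494]
[318.4 261.7] [300 255  38  14 447]
[array([356.2, 274.6]), array([322.5, 270.8])]
q [-68.9  34.2 105.3  45.2  92.5 120.3] goal q [21.2 11.7 89.1 -0.  79.2 13.2] 59.96588059689586
0.25 rot [-44.4, 8.5, 26.6] sh [0.077, 0.019, 0.128] grasp [ 419.6 -176.6  248.9] body [ 413.4 -283.1  339.5]
0.5 rot [-90.4, 5.2, 54.7] sh [0.178, 0.045, 0.164] grasp [456.7 -66.9 241.9] body [ 486.2 -138.5  358.4]
0.75 rot [-135.4, -10.1, 83.2] sh [0.273, 0.077, 0.223] grasp [484.8  51.2 257.5] body [514.7  23.3 391.4]
1.0 rot [122.8, 27.4, -77.9] sh [0.365, 0.137, 0.312] grasp [490. 190. 300.] body [490. 190. 440.]
```

```bash
python3 -m handwheel '-44 8.5 26.6 0.077 0.019 0.128 0.05;-44 8.5 26.6 0.077 0.019 0.128 0.05;-44 8.5 26.6 0.077 0.019 0.128 0.05;-44 8.5 26.6 0.077 0.019 0.128 0.05;-44 8.5 26.6 0.077 0.019 0.128 0.05;-44 8.5 26.6 0.077 0.019 0.128 0.05;-44 8.5 26.6 0.077 0.019 0.128 0.05;-68 7 41 0.128 0.032 0.146 0.05;-68 7 41 0.128 0.032 0.146 0.05;-68 7 41 0.128 0.032 0.146 0.05;-68 7 41 0.128 0.032 0.146 0.05;-68 7 41 0.128 0.032 0.146 0.05'
python3 -c "
from path2 import *
jp((550,240,190),mk(10.4,25,100.4),4,70)"
```

```text
time_s: 25.0
ee_pos: [437.2, -103.6, 231.4]
ee_rot: [-46.0, 47.1, 101.0]
force: [0.0, -0.7, 0.8]
gripper_width: 50.1
q [-35.4  22.   95.   28.2  96.1  82.2] goal q [  9.6  22.3  94.8  27.6  66.  -12.9] 54.95550524263615
0.25 rot [-32.4, 0.7, 6.3] sh [0.019, -0.087, 0.003] grasp [486.3 -44.5 276.6] body [ 507.7 -126.2  388.3]
0.5 rot [-65.3, -0.7, 12.0] sh [0.095, -0.145, -0.013] grasp [522.4  39.7 242.7] body [543.1 -31.3 361.5]
0.75 rot [-98.7, -3.8, 17.0] sh [0.177, -0.205, -0.011] grasp [544.7 135.3 213.7] body [561.5  72.3 337.6]
1.0 rot [-132.2, -8.5, 21.0] sh [0.263, -0.265, 0.011] grasp [550. 240. 190.] body [560.7 181.8 316.9]
```

```bash
python3 -m handwheel '-32 0.7 6 0.019 -0.087 0.003 0.06;-32 0.7 6 0.019 -0.087 0.003 0.06;-32 0.7 6 0.019 -0.087 0.003 0.06;-32 0.7 6 0.019 -0.087 0.003 0.06;-32 0.7 6 0.019 -0.087 0.003 0.06;-65 -0.7 12 0.095 -0.145 -0.013 0.06;-65 -0.7 12 0.095 -0.145 -0.013 0.06;-65 -0.7 12 0.095 -0.145 -0.013 0.06;-65 -0.7 12 0.095 -0.145 -0.013 0.06;-65 -0.7 12 0.095 -0.145 -0.013 0.06'
python3 -c "
from path2 import *
jp((550,240,190),mk(10.4,25,100.4),2,0)"
```

```text
time_s: 25.83
ee_pos: [519.2, 48.3, 224.9]
ee_rot: [-106.6, 57.9, 106.6]
force: [0.2, 0.1, 0.6]
gripper_width: 60.4
q [-13.3  20.6  92.2  27.5  85.1  36.8] goal q [  9.6  22.3  94.8  27.6  66.  -12.9] 54.95550524263615
0.5 rot [-33.8, -1.7, 3.9] sh [0.069, -0.04, -0.064] grasp [545.3 135.3 213.1] body [562.3  72.  336.8]
1.0 rot [-67.9, -4.1, 7.0] sh [0.141, -0.098, -0.118] grasp [550. 240. 190.] body [560.7 181.8 316.9]
```

```bash
python3 -m handwheel '-34 -1.7 4 0.069 -0.04 -0.064 0.06;-34 -1.7 4 0.069 -0.04 -0.064 0.06;-34 -1.7 4 0.069 -0.04 -0.064 0.06;-34 -1.7 4 0.069 -0.04 -0.064 0.06;-34 -1.7 4 0.069 -0.04 -0.064 0.06;-68 -4 7 0.141 -0.098 -0.118 0.06;-68 -4 7 0.141 -0.098 -0.118 0.06;-68 -4 7 0.141 -0.098 -0.118 0.06;-68 -4 7 0.141 -0.098 -0.118 0.06;-68 -4 7 0.141 -0.098 -0.118 0.06;-68 -4 7 0.141 -0.098 -0.118 0.06;-68 -4 7 0.141 -0.098 -0.118 0.06'
python3 -c "
from h import *
w=Cam('wrist');cv2.imwrite('pics/w9.png',w.im)
for b in w.blobs((105,150,60),(130,255,255),60):print(b[0],b[1],w.at(b[0],15))
for b in w.blobs((0,0,150),(30,45,255),300,(200,0,460,290)):print('wh',b[0],b[1],w.at(b[0],15))
t=Cam('top')
for b in t.blobs((105,110,40),(130,255,255),12,(150,200,480,330)):print(b[0],b[1],t.at(b[0],15))
"
```

```text
time_s: 26.83
ee_pos: [549.8, 246.1, 173.6]
ee_rot: [-179.9, 64.9, 100.0]
force: [-0.2, -0.2, -0.1]
gripper_width: 60.3
[262.1 303.5] [258 298  10  13 101] [497.5 233.6  15. ]
[337.9 322.3] [319 315  39  15 481] [567.8 229.   15. ]
wh [265.1  60.2] [  200     0   153   138 15223] [453.4 469.3  15. ]
wh [434.9  41. ] [ 394    0   66  117 4406] [617.8 519.7  15. ]
wh [273.8 122. ] [200  96 149  53 416] [474.5 406.4  15. ]
wh [243.4 223.1] [ 229  189   28   81 1401] [465.8 303.1  15. ]
wh [334.5 240.7] [ 320  205   29   85 1430] [552.3 301.5  15. ]
[341.2 275.6] [335 269  14  12  60] [ 501.4 -151.2   15. ]
[200.5 276.4] [198 270   6  14  51] [478.4 227.5  15. ]
[391.4 290.3] [382 279  20  24 295] [ 464.9 -284.7   15. ]
[323.8 292.3] [316 281  21  24 272] [ 449.4 -106.4   15. ]
[347.1 294.1] [338 281  18  23 176] [ 447.4 -167.7   15. ]
[368.8 290.8] [361 280  18  23 289] [ 460.2 -225.    15. ]
```

View pics/w9.png

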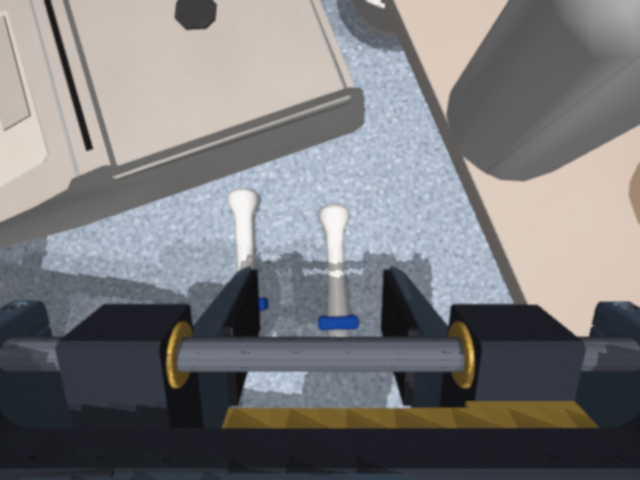

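A unmoved (collar at (338,322), head (334,207)). Descend and grip.

```bash
python3 -c "
from h import *
rel((563.3,256.3,60),mk(10.4,25,100.4));rel((563.3,256.3,26),mk(10.4,25,100.4));w=Cam('wrist')
for p in((520,290),(450,180)):print([w.at(p,z) for z in(0,60,120)])"
```

```text
rot [-0.3, -0.0, -0.2] shift [0.1257, 0.0142, 0.0408] rows 4.0
rot [-0.3, -0.0, -0.2] shift [0.1565, 0.0142, 0.0552] rows 4.0
[array([734.8, 287.5,   0. ]), array([704. , 280.8,  60. ]), array([673.3, 274. , 120. ])]
[array([655.9, 383.4,   0. ]), array([638.2, 360.8,  60. ]), array([620.6, 338.2, 120. ])]
```

```bash
python3 -m handwheel '0 0 0 0.035 0.014 0.012 0.06;0 0 0 0.07 0.014 0.024 0.06;0 0 0 0.105 0.014 0.036 0.06;0 0 0 0.135 0.014 0.045 0.06;0 0 0 0.156 0.014 0.055 0.06;0 0 0 0.156 0.014 0.055 0.06;0 0 0 0.156 0.014 0.055 0.06' 
python3 -m handwheel '0 0 0 0 0 0 0.01;0 0 0 0 0 0 0.01;0 0 0 0 0 0 0.01;0 0 0 0 0 0 0.01;0 0 0 0 0 0 0.01;0 0 0 0 0 0 0.01;0 0 0 0 0 0 0.01;0 0 0 0 0 0 0.01' 40
python3 -c "
from h import *
rel((563.3,256.3,26),mk(10.4,25,100.4))"
```

```text
time_s: 27.57
ee_pos: [562.2, 264.1, 8.8]
ee_rot: [179.9, 65.0, 99.9]
force: [0.3, -0.9, 0.8]
gripper_width: 59.6
time_s: 28.23
ee_pos: [562.3, 264.6, 9.8]
ee_rot: [179.6, 65.0, 99.8]
force: [0.2, -0.2, 1.0]
gripper_width: 17.9
rot [-0.1, -0.0, -0.3] shift [0.0008, -0.0005, 0.0008] rows 1.0
```

```bash
python3 -m handwheel '0 0 0 -0.036 0 -0.017 0.01;0 0 0 -0.072 0 -0.034 0.01;0 0 0 -0.109 0 -0.051 0.01;0 0 0 -0.145 0 -0.068 0.01;0 0 0 -0.172 0 -0.08 0.01;0 0 0 -0.172 0 -0.08 0.01'
python3 path.py -29 240 60 25 12 6
```

```text
time_s: 28.73
ee_pos: [564.9, 265.2, 206.9]
ee_rot: [177.7, 64.9, 98.1]
force: [1.1, 0.4, -1.4]
gripper_width: 18.2
goal q [-60.3  28.6 103.7  51.6  93.  129.8] 16.79136533409587
0.17 rot [36.6, 4.8, -1.9] sh [-0.03, -0.014, 0.091] grasp [569.8 160.  211.5] head [600.4 233.9 212. ] body [580.8  90.6 332.6]
0.33 rot [72.5, 10.8, -5.3] sh [-0.062, -0.038, 0.17] grasp [560.6  70.1 205.8] head [623.6 118.  194.4] body [568.6 -12.4 318.6]
0.5 rot [107.2, 18.4, -11.6] sh [-0.097, -0.069, 0.238] grasp [541.7 -12.7 206.5] head [613.7   1.5 174.5] body [ 540.1 -108.4  308.7]
0.67 rot [139.8, 27.7, -22.3] sh [-0.135, -0.107, 0.297] grasp [515.2 -89.3 212.9] head [ 572.3 -100.5  158. ] body [ 497.5 -195.5  302.4]
0.83 rot [168.7, 38.8, -40.0] sh [-0.175, -0.149, 0.35] grasp [ 481.7 -161.2  224.4] head [ 509.9 -177.7  151.4] body [ 442.7 -272.8  299.4]
1.0 rot [-138.0, -37.1, 49.6] sh [-0.217, -0.198, 0.397] grasp [ 440.8 -229.3  240. ] head [ 440.8 -229.3  160. ] body [ 377.3 -339.2  299.2]
```

```bash
python3 path.py 160 240 60 25 32 6
```

```text
goal q [-51.6  17.7 124.   58.1  82.8 125.5] 21.08709043070057
0.17 rot [35.8, 5.3, -2.1] sh [-0.02, -0.034, 0.071] grasp [545.8 177.7 210.3] head [575.3 252.  211.7] body [557.2 107.2 330.6]
0.33 rot [71.1, 11.6, -5.8] sh [-0.041, -0.072, 0.126] grasp [518.6 111.9 204.1] head [580.8 161.4 194.3] body [527.1  27.7 315.6]
0.5 rot [105.4, 19.2, -12.2] sh [-0.063, -0.109, 0.166] grasp [489.4  58.5 204.9] head [561.6  74.8 174.5] body [488.1 -39.1 305.4]
0.67 rot [138.1, 28.3, -22.9] sh [-0.087, -0.141, 0.196] grasp [461.5  14.6 211.8] head [519.8   5.1 157.9] body [444.  -93.2 299.6]
0.83 rot [167.5, 39.1, -40.3] sh [-0.114, -0.169, 0.22] grasp [436.7 -23.2 223.9] head [466.2 -39.  151.2] body [ 397.9 -135.7  297.7]
1.0 rot [-138.0, -37.1, 49.6] sh [-0.144, -0.193, 0.241] grasp [415.3 -58.3 240. ] head [415.3 -58.3 160. ] body [ 351.8 -168.1  299.2]
```

```bash
python3 -m handwheel '36 5.3 -2 -0.02 -0.034 0.071 0.01;36 5.3 -2 -0.02 -0.034 0.071 0.01;36 5.3 -2 -0.02 -0.034 0.071 0.01;36 5.3 -2 -0.02 -0.034 0.071 0.01;36 5.3 -2 -0.02 -0.034 0.071 0.01;36 5.3 -2 -0.02 -0.034 0.071 0.01;71 11.6 -5.8 -0.041 -0.072 0.126 0.01;71 11.6 -5.8 -0.041 -0.072 0.126 0.01;71 11.6 -5.8 -0.041 -0.072 0.126 0.01;71 11.6 -5.8 -0.041 -0.072 0.126 0.01;71 11.6 -5.8 -0.041 -0.072 0.126 0.01;71 11.6 -5.8 -0.041 -0.072 0.126 0.01'
python3 path.py 160 240 60 25 32 4; python3 held.py
```

```text
time_s: 29.73
ee_pos: [513.3, 121.4, 181.8]
ee_rot: [-111.5, 52.9, 96.9]
force: [-1.0, 0.1, -0.6]
gripper_width: 17.8
goal q [-51.6  17.7 124.   58.1  82.8 125.5] 21.08709043070057
0.25 rot [34.7, 5.3, -6.5] sh [-0.032, 0.02, 0.043] grasp [486.6  58.1 199.8] head [558.4  74.4 168.5] body [486.6 -39.3 300.4]
0.5 rot [68.3, 9.6, -16.2] sh [-0.063, 0.032, 0.079] grasp [459.9  15.  208.6] head [517.8   5.7 154.2] body [443.3 -92.8 296.4]
0.75 rot [100.3, 12.0, -29.9] sh [-0.096, 0.039, 0.109] grasp [436.1 -22.6 222.4] head [465.3 -38.3 149.5] body [ 397.7 -135.2  296.2]
1.0 rot [129.4, 11.1, -48.6] sh [-0.132, 0.045, 0.135] grasp [415.3 -58.3 240. ] head [415.3 -58.3 160. ] body [ 351.8 -168.1  299.2]
match 0.598 dx,dy -7 -5 w 18.295300228896153
```

```bash
python3 -m handwheel '34.7 5.3 -6.5 -0.032 0.02 0.043 0.01;34.7 5.3 -6.5 -0.032 0.02 0.043 0.01;34.7 5.3 -6.5 -0.032 0.02 0.043 0.01;34.7 5.3 -6.5 -0.032 0.02 0.043 0.01;34.7 5.3 -6.5 -0.032 0.02 0.043 0.01;34.7 5.3 -6.5 -0.032 0.02 0.043 0.01;68 9.6 -16 -0.063 0.032 0.079 0.01;68 9.6 -16 -0.063 0.032 0.079 0.01;68 9.6 -16 -0.063 0.032 0.079 0.01;68 9.6 -16 -0.063 0.032 0.079 0.01;68 9.6 -16 -0.063 0.032 0.079 0.01;68 9.6 -16 -0.063 0.032 0.079 0.01'
python3 path.py 160 240 60 25 32 2; python3 held.py
```

```text
time_s: 30.78
ee_pos: [462.2, 30.5, 197.2]
ee_rot: [-54.5, 39.0, 81.4]
force: [-0.1, 0.9, -1.3]
gripper_width: 18.0
goal q [-51.6  17.7 124.   58.1  82.8 125.5] 21.08709043070057
0.5 rot [33.3, 0.0, -11.0] sh [-0.041, 0.02, 0.004] grasp [436.6 -22.4 222.3] head [466.  -38.1 149.6] body [ 398.5 -135.   296.3]
1.0 rot [65.1, -4.2, -23.7] sh [-0.083, 0.034, 0.009] grasp [415.3 -58.3 240. ] head [415.3 -58.3 160. ] body [ 351.8 -168.1  299.2]
match 0.591 dx,dy -12 3 w 17.90156337791115
```

```bash
python3 -m handwheel '33 0 -11 -0.041 0.02 0.004 0.01;33 0 -11 -0.041 0.02 0.004 0.01;33 0 -11 -0.041 0.02 0.004 0.01;33 0 -11 -0.041 0.02 0.004 0.01;33 0 -11 -0.041 0.02 0.004 0.01;65 -4 -23.7 -0.083 0.034 0.009 0.01;65 -4 -23.7 -0.083 0.034 0.009 0.01;65 -4 -23.7 -0.083 0.034 0.009 0.01;65 -4 -23.7 -0.083 0.034 0.009 0.01;65 -4 -23.7 -0.083 0.034 0.009 0.01;65 -4 -23.7 -0.083 0.034 0.009 0.01;65 -4 -23.7 -0.083 0.034 0.009 0.01'
python3 place.py -29 240 60 25 12; python3 held.py; python3 -c "
import cv2
from h import *
w=Cam('wrist');cv2.imwrite('pics/w10.png',w.im)"
```

```text
time_s: 31.83
ee_pos: [424.5, -43.3, 232.5]
ee_rot: [-0.5, 25.2, 59.9]
force: [1.8, -0.1, -1.0]
gripper_width: 18.3
now [424.5 -43.3 232.5] w 18.28116088915273 F [ 1.8 -0.1 -1. ] q [-50.   15.6 124.2  59.1  82.7 127.3]
rot [0.4, -0.2, 0.1] shift [-0.1224, -0.1069, -0.0591] rows 5.0
match 0.803 dx,dy -1 4 w 17.844525704430367
```

View pics/w10.png

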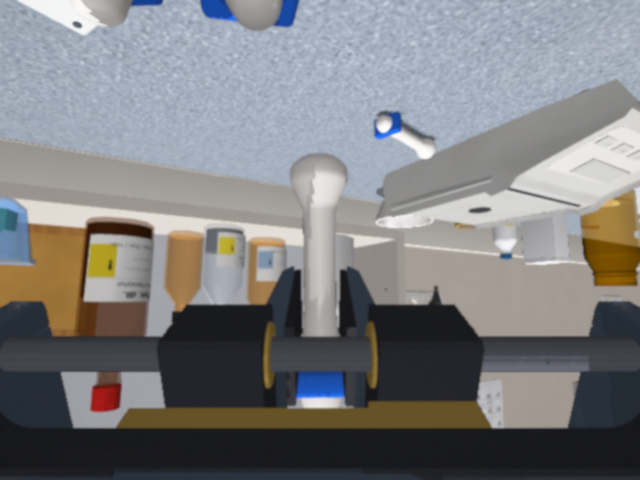

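Held straight (head end at (320,155)); two standing pestles at the top left. Move across at height.

```bash
python3 -m handwheel '0 0 0 -0.122 -0.107 -0.059 0.01;0 0 0 -0.122 -0.107 -0.059 0.01;0 0 0 -0.122 -0.107 -0.059 0.01;0 0 0 -0.122 -0.107 -0.059 0.01;0 0 0 -0.122 -0.107 -0.059 0.01;0 0 0 -0.122 -0.107 -0.059 0.01;0 0 0 -0.122 -0.107 -0.059 0.01'
python3 place.py -29 176 60 25 12
```

```text
time_s: 32.52
ee_pos: [448.7, -213.7, 230.7]
ee_rot: [-0.1, 25.1, 59.9]
force: [0.1, 0.5, -2.1]
gripper_width: 18.1
now [ 448.7 -213.7  230.7] w 18.05539848578002 F [ 0.1  0.5 -2.1] q [-59.3  26.7 104.9  52.3  92.8 130.7]
rot [0.1, -0.1, 0.1] shift [0.0264, -0.0008, -0.0569] rows 2.0
```

```bash
python3 -m handwheel '0 0 0 0.013 0 -0.028 0.01;0 0 0 0.0264 -0.001 -0.057 0.01;0 0 0 0.0264 -0.001 -0.057 0.01;0 0 0 0.0264 -0.001 -0.057 0.01'
python3 chk.py -29|tail -4; python3 held.py; python3 place.py -29 98 60 25 12
```

```text
time_s: 32.85
ee_pos: [449.2, -212.9, 168.6]
ee_rot: [0.1, 24.9, 60.0]
force: [0.2, -0.4, -0.7]
gripper_width: 17.9
rim far pred [315.9 127.2] near [314.7  79. ]
far seen [123, 123, 123]
80 268 384
90 267 384
match 0.786 dx,dy -1 3 w 18.161299151989994
now [ 449.8 -214.3  169.9] w 18.161299151989994 F [ 0.5  0.4 -1.6] q [-59.3  31.5 107.8  52.4  88.  124.5]
rot [0.1, -0.1, 0.2] shift [0.0336, 0.0006, -0.0725] rows 2.0
```

```bash
python3 -m handwheel '0 0 0 0.009 0 -0.019 0.01;0 0 0 0.018 0 -0.039 0.01;0 0 0 0.027 0 -0.058 0.01;0 0 0 0.0336 0 -0.0725 0.01;0 0 0 0.0336 0 -0.0725 0.01;0 0 0 0.0336 0 -0.0725 0.01'
python3 place.py -29 98 60 25 12
```

```text
time_s: 33.45
ee_pos: [449.9, -215.4, 89.6]
ee_rot: [-0.2, 25.1, 59.8]
force: [-0.2, -0.4, -1.1]
gripper_width: 17.7
now [ 449.9 -215.4   89.6] w 17.7292681549405 F [-0.2 -0.4 -1.1] q [-59.3  38.7 110.4  53.   82.1 116.8]
rot [0.1, -0.1, 0.2] shift [0.0004, 0.001, 0.0006] rows 1.0
```

```bash
python3 -m handwheel '0 0 0 0 0 0 0.05;0 0 0 0 0 0 0.05;0 0 0 0 0 0 0.05;0 0 0 0 0 0 0.05;0 0 0 0 0 0 0.05;0 0 0 0 0 0 0.05;0 0 0 -0.03 0 0 0.05;0 0 0 -0.07 0 0 0.05;0 0 0 -0.11 0 0 0.05;0 0 0 -0.15 0 0 0.05;0 0 0 -0.15 0 0 0.05'
python3 -c "
from path2 import *
w=Cam('wrist');cv2.imwrite('pics/w11.png',w.im)
for b in w.blobs((105,150,60),(130,255,255),100):print(b[0],b[1])
a=np.radians(4.7)
print([w.px((444.4-k*np.sin(a),-190+k*np.cos(a),125)) for k in(87,29,-29)])
jp((466,240,200),mk(13,25,103),4,110)"
```

```text
time_s: 34.37
ee_pos: [380.2, -339.1, 154.1]
ee_rot: [-0.6, 25.4, 59.3]
force: [-0.4, -2.0, -0.1]
gripper_width: 50.0
[320.8 168. ] [  247   101   155   127 10991]
[312.8 261.3] [283 252  61  20 717]
[402.9 264.1] [385 258  36  14 325]
[array([382.5, 274. ]), array([356.5, 270.5]), array([323., 266.])]
q [-70.3  37.7  97.3  44.4  96.2 122.8] goal q [ 11.2  15.3 103.9  27.9  64.5 -14.8] 45.88048144253378
0.25 rot [-47.1, 5.7, 18.1] sh [0.111, 0.0, 0.138] grasp [ 457.3 -213.1  242. ] body [ 431.2 -322.5  325.4]
0.5 rot [-96.1, -0.2, 37.9] sh [0.255, 0.041, 0.178] grasp [500.2 -63.2 219.1] body [ 502.2 -157.8  322.2]
0.75 rot [-144.9, -19.6, 56.2] sh [0.38, 0.117, 0.219] grasp [503.   90.1 204.5] body [517.8  16.  322.4]
1.0 rot [135.7, 40.7, -48.8] sh [0.481, 0.223, 0.261] grasp [466. 240. 200.] body [479.3 182.3 326.9]
```

View pics/w11.png

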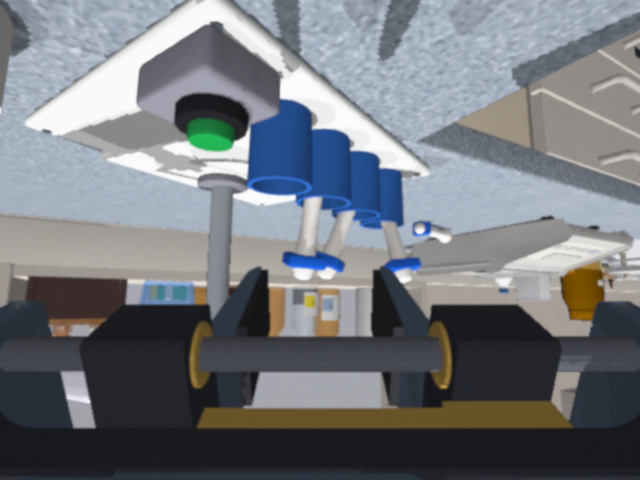

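All three stand in their cups (collars at (300,262), (327,263), (403,265)), leaning on the rims. Go for B, with a higher path past the rail end.

```bash
python3 -c "
from path2 import *
jp((400,0,300),mk(13,25,103),4,90)"
```

```text
q [-70.3  37.7  97.3  44.4  96.2 122.8] goal q [-18.1   6.  100.6  21.2  87.1 -34.8] 49.138824147295125
0.25 rot [-49.9, 4.6, 15.2] sh [0.048, 0.021, 0.133] grasp [ 408.5 -254.3  263.7] body [ 375.6 -364.2  344. ]
0.5 rot [-99.9, -1.1, 33.1] sh [0.12, 0.058, 0.178] grasp [ 422.7 -160.8  275.3] body [ 415.5 -259.6  374.3]
0.75 rot [-148.1, -19.7, 51.6] sh [0.178, 0.105, 0.216] grasp [418.5 -75.1 287.1] body [ 427.3 -154.8  401.9]
1.0 rot [135.7, 40.7, -48.8] sh [0.221, 0.158, 0.249] grasp [400.   0. 300.] body [413.3 -57.7 426.9]
```

```bash
python3 -m handwheel '-50 4.6 15 0.048 0.021 0.133 0.05;-50 4.6 15 0.048 0.021 0.133 0.05;-50 4.6 15 0.048 0.021 0.133 0.05;-50 4.6 15 0.048 0.021 0.133 0.05;-50 4.6 15 0.048 0.021 0.133 0.05;-50 4.6 15 0.048 0.021 0.133 0.05;-50 4.6 15 0.048 0.021 0.133 0.05;-75 2 24 0.085 0.04 0.155 0.05;-75 2 24 0.085 0.04 0.155 0.05;-75 2 24 0.085 0.04 0.155 0.05;-75 2 24 0.085 0.04 0.155 0.05;-75 2 24 0.085 0.04 0.155 0.05'
python3 -c "
from path2 import *
jp((466,240,200),mk(13,25,103),4,50)"
```

```text
time_s: 35.42
ee_pos: [418.7, -187.3, 256.4]
ee_rot: [-65.0, 38.8, 81.0]
force: [0.4, -1.5, 0.6]
gripper_width: 50.2
q [-50.8  22.7  95.5  36.   99.3  66.7] goal q [ 11.2  15.3 103.9  27.9  64.5 -14.8] 45.88048144253378
0.25 rot [-30.5, -5.2, 9.0] sh [0.076, -0.079, 0.006] grasp [ 463.4 -100.   280.3] body [ 464.2 -196.6  381.6]
0.5 rot [-62.5, -12.7, 15.3] sh [0.184, -0.12, 0.019] grasp [487.7   9.9 247.4] body [499.7 -72.4 359.9]
0.75 rot [-95.6, -21.8, 18.5] sh [0.288, -0.156, 0.054] grasp [488.9 124.4 220.4] body [504.6  56.1 341.6]
1.0 rot [-129.4, -31.9, 18.1] sh [0.387, -0.186, 0.113] grasp [466. 240. 200.] body [479.3 182.3 326.9]
```

```bash
python3 -m handwheel '-30 -5 9 0.076 -0.079 0.006 0.06;-30 -5 9 0.076 -0.079 0.006 0.06;-30 -5 9 0.076 -0.079 0.006 0.06;-30 -5 9 0.076 -0.079 0.006 0.06;-30 -5 9 0.076 -0.079 0.006 0.06;-62 -13 15 0.184 -0.12 0.019 0.06;-62 -13 15 0.184 -0.12 0.019 0.06;-62 -13 15 0.184 -0.12 0.019 0.06;-62 -13 15 0.184 -0.12 0.019 0.06;-62 -13 15 0.184 -0.12 0.019 0.06'
python3 -c "
from path2 import *
jp((466,240,200),mk(13,25,103),2,0)"
```

```text
time_s: 36.25
ee_pos: [484.9, 21.8, 230.6]
ee_rot: [-114.2, 53.1, 99.2]
force: [0.2, 0.1, 0.4]
gripper_width: 59.9
q [-20.1  17.9  97.9  31.7  85.2  27.8] goal q [ 11.2  15.3 103.9  27.9  64.5 -14.8] 45.88048144253378
0.5 rot [-33.8, -6.1, 3.7] sh [0.089, -0.057, -0.047] grasp [489.  124.8 219.3] body [505.4  56.2 340.2]
1.0 rot [-68.8, -11.8, 5.2] sh [0.174, -0.132, -0.077] grasp [466. 240. 200.] body [479.3 182.3 326.9]
```

```bash
python3 -m handwheel '-34 -6 4 0.089 -0.057 -0.047 0.06;-34 -6 4 0.089 -0.057 -0.047 0.06;-34 -6 4 0.089 -0.057 -0.047 0.06;-34 -6 4 0.089 -0.057 -0.047 0.06;-34 -6 4 0.089 -0.057 -0.047 0.06;-69 -12 5 0.174 -0.132 -0.077 0.06;-69 -12 5 0.174 -0.132 -0.077 0.06;-69 -12 5 0.174 -0.132 -0.077 0.06;-69 -12 5 0.174 -0.132 -0.077 0.06;-69 -12 5 0.174 -0.132 -0.077 0.06;-69 -12 5 0.174 -0.132 -0.077 0.06;-69 -12 5 0.174 -0.132 -0.077 0.06'
python3 -c "
from h import *
w=Cam('wrist');cv2.imwrite('pics/w12.png',w.im)
for b in w.blobs((105,150,60),(130,255,255),60):print(b[0],b[1],w.at(b[0],15))
for b in w.blobs((0,0,150),(30,45,255),300,(200,150,460,290)):print('wh',b[0],b[1],w.at(b[0],15))
print(w.px((460.8,331,15)))
rel((477.9,257,26),mk(13.1,25,103.1))
"
```

```text
time_s: 37.25
ee_pos: [466.3, 245.2, 183.0]
ee_rot: [-179.5, 65.1, 103.2]
force: [0.6, 0.6, 0.2]
gripper_width: 59.9
[337.  319.8] [318 313  39  14 447] [483.9 230.   15. ]
wh [212.3 170.2] [200 150  28  41 763] [334.1 343.3  15. ]
wh [266.3 160.4] [ 224  150  117   32 1975] [383.2 364.6  15. ]
wh [295.2 172. ] [228 150 144  43 348] [413.7 359.3  15. ]
wh [334.9 239.8] [ 321  206   28   84 1319] [466.  302.4  15. ]
[336.1 210. ]
rot [-0.4, 0.2, 0.0] shift [0.1654, 0.0141, 0.0574] rows 5.0
```

```bash
python3 -m handwheel '0 0 0 0.035 0.014 0.012 0.06;0 0 0 0.07 0.014 0.024 0.06;0 0 0 0.105 0.014 0.036 0.06;0 0 0 0.135 0.014 0.045 0.06;0 0 0 0.165 0.014 0.057 0.06;0 0 0 0.165 0.014 0.057 0.06;0 0 0 0.165 0.014 0.057 0.06' 
python3 -m handwheel '0 0 0 0 0 0 0.01;0 0 0 0 0 0 0.01;0 0 0 0 0 0 0.01;0 0 0 0 0 0 0.01;0 0 0 0 0 0 0.01;0 0 0 0 0 0 0.01;0 0 0 0 0 0 0.01;0 0 0 0 0 0 0.01' 40
python3 -m handwheel '0 0 0 -0.036 0 -0.017 0.01;0 0 0 -0.072 0 -0.034 0.01;0 0 0 -0.109 0 -0.051 0.01;0 0 0 -0.145 0 -0.068 0.01;0 0 0 -0.172 0 -0.08 0.01;0 0 0 -0.172 0 -0.08 0.01'
python3 path.py 160 240 60 25 32 6
```

```text
time_s: 37.88
ee_pos: [476.9, 264.3, 8.6]
ee_rot: [-179.4, 65.2, 103.2]
force: [-0.4, 0.4, -0.6]
gripper_width: 60.0
time_s: 38.55
ee_pos: [477.1, 265.1, 10.0]
ee_rot: [180.0, 65.2, 102.9]
force: [0.3, -0.6, 1.5]
gripper_width: 17.7
time_s: 39.05
ee_pos: [480.2, 266.6, 206.2]
ee_rot: [178.2, 65.1, 101.3]
force: [0.7, 0.1, 0.3]
gripper_width: 17.6
goal q [-51.6  17.7 124.   58.1  82.8 125.5] 21.08709043070057
0.17 rot [36.3, 5.5, -1.8] sh [-0.016, -0.022, 0.063] grasp [475.2 190.2 210.4] head [502.  265.6 211.6] body [489.6 120.6 331. ]
0.33 rot [72.1, 12.2, -5.3] sh [-0.035, -0.046, 0.113] grasp [463.6 131.2 204.8] head [524.4 182.2 194.7] body [474.6  47.4 316.4]
0.5 rot [106.8, 20.3, -11.5] sh [-0.056, -0.068, 0.153] grasp [450.5  79.7 205.8] head [522.3  97.2 175.2] body [451.2 -17.6 306.4]
0.67 rot [139.6, 30.2, -22.3] sh [-0.082, -0.088, 0.187] grasp [438.   33.1 212.6] head [496.3  24.2 158.6] body [421.8 -74.6 300.6]
0.83 rot [168.9, 42.0, -40.2] sh [-0.112, -0.106, 0.219] grasp [426.6 -12.  224.4] head [456.  -27.7 151.6] body [ 388.4 -124.5  298.3]
1.0 rot [-135.6, -39.4, 49.1] sh [-0.146, -0.124, 0.251] grasp [415.3 -58.3 240. ] head [415.3 -58.3 160. ] body [ 351.8 -168.1  299.2]
```

```bash
python3 -m handwheel '36 5.5 -2 -0.016 -0.022 0.063 0.01;36 5.5 -2 -0.016 -0.022 0.063 0.01;36 5.5 -2 -0.016 -0.022 0.063 0.01;36 5.5 -2 -0.016 -0.022 0.063 0.01;36 5.5 -2 -0.016 -0.022 0.063 0.01;36 5.5 -2 -0.016 -0.022 0.063 0.01;72 12 -5 -0.035 -0.046 0.113 0.01;72 12 -5 -0.035 -0.046 0.113 0.01;72 12 -5 -0.035 -0.046 0.113 0.01;72 12 -5 -0.035 -0.046 0.113 0.01;72 12 -5 -0.035 -0.046 0.113 0.01;72 12 -5 -0.035 -0.046 0.113 0.01'
python3 path.py 160 240 60 25 32 4
```

```text
time_s: 40.05
ee_pos: [457.7, 140.5, 182.8]
ee_rot: [-111.6, 53.3, 98.3]
force: [-0.3, -0.0, -2.0]
gripper_width: 17.7
goal q [-51.6  17.7 124.   58.1  82.8 125.5] 21.08709043070057
0.25 rot [35.1, 5.6, -6.5] sh [-0.031, 0.025, 0.029] grasp [447.3  79.4 200.8] head [518.8  96.8 169.4] body [449.1 -17.4 301.9]
0.5 rot [69.1, 10.1, -16.4] sh [-0.064, 0.046, 0.053] grasp [436.1  33.7 209.4] head [494.   24.8 154.9] body [420.8 -73.9 297.6]
0.75 rot [101.2, 12.7, -30.4] sh [-0.102, 0.064, 0.075] grasp [425.9 -11.2 222.8] head [455.  -26.9 149.9] body [ 388.1 -123.8  296.9]
1.0 rot [130.1, 12.1, -49.7] sh [-0.145, 0.082, 0.097] grasp [415.3 -58.3 240. ] head [415.3 -58.3 160. ] body [ 351.8 -168.1  299.2]
```

```bash
python3 -m handwheel '35 5.6 -6.5 -0.031 0.025 0.029 0.01;35 5.6 -6.5 -0.031 0.025 0.029 0.01;35 5.6 -6.5 -0.031 0.025 0.029 0.01;35 5.6 -6.5 -0.031 0.025 0.029 0.01;35 5.6 -6.5 -0.031 0.025 0.029 0.01;69 10 -16 -0.064 0.046 0.053 0.01;69 10 -16 -0.064 0.046 0.053 0.01;69 10 -16 -0.064 0.046 0.053 0.01;69 10 -16 -0.064 0.046 0.053 0.01;69 10 -16 -0.064 0.046 0.053 0.01;69 10 -16 -0.064 0.046 0.053 0.01'
python3 path.py 160 245 60 25 32 2
```

```text
time_s: 40.97
ee_pos: [438.1, 49.0, 197.0]
ee_rot: [-54.0, 39.4, 82.1]
force: [-1.3, -0.7, -1.9]
gripper_width: 18.3
goal q [-51.6  17.2 123.7  58.   83.3 126.2] 20.3902883918839
0.5 rot [33.4, 0.0, -11.3] sh [-0.046, 0.012, -0.008] grasp [426.4 -10.9 224.9] head [455.4 -26.7 152.1] body [ 389.  -123.4  299.5]
1.0 rot [65.0, -4.4, -24.5] sh [-0.098, 0.024, -0.016] grasp [415.3 -58.3 245. ] head [415.3 -58.3 165. ] body [ 351.8 -168.1  304.2]
```

```bash
python3 -m handwheel '33 0 -11 -0.046 0.012 -0.008 0.01;33 0 -11 -0.046 0.012 -0.008 0.01;33 0 -11 -0.046 0.012 -0.008 0.01;33 0 -11 -0.046 0.012 -0.008 0.01;33 0 -11 -0.046 0.012 -0.008 0.01;65 -4.4 -24.5 -0.098 0.024 -0.016 0.01;65 -4.4 -24.5 -0.098 0.024 -0.016 0.01;65 -4.4 -24.5 -0.098 0.024 -0.016 0.01;65 -4.4 -24.5 -0.098 0.024 -0.016 0.01;65 -4.4 -24.5 -0.098 0.024 -0.016 0.01;65 -4.4 -24.5 -0.098 0.024 -0.016 0.01;65 -4.4 -24.5 -0.098 0.024 -0.016 0.01'
python3 held.py; python3 place.py -87 245 60 25 12
```

```text
time_s: 41.97
ee_pos: [425.1, -43.9, 237.7]
ee_rot: [-0.4, 25.0, 60.0]
force: [-0.2, -0.9, -1.5]
gripper_width: 17.7
match 0.812 dx,dy 0 3 w 17.885591399027174
now [425.5 -44.1 237.9] w 17.885591399027174 F [-0.4 -0.5 -1.2] q [-50.   15.3 123.6  59.1  83.3 128. ]
rot [0.4, -0.0, 0.0] shift [-0.1656, -0.1384, -0.0792] rows 6.0
```

```bash
python3 -m handwheel '0 0 0 -0.1656 -0.138 -0.079 0.01;0 0 0 -0.1656 -0.138 -0.079 0.01;0 0 0 -0.1656 -0.138 -0.079 0.01;0 0 0 -0.1656 -0.138 -0.079 0.01;0 0 0 -0.1656 -0.138 -0.079 0.01;0 0 0 -0.1656 -0.138 -0.079 0.01;0 0 0 -0.1656 -0.138 -0.079 0.01;0 0 0 -0.1656 -0.138 -0.079 0.01'
python3 place.py -87 176 60 25 12
```

```text
time_s: 42.68
ee_pos: [453.2, -272.9, 235.5]
ee_rot: [-0.2, 25.0, 60.0]
force: [-1.1, 0.7, -1.9]
gripper_width: 18.0
now [ 453.2 -272.9  235.5] w 18.02393792149441 F [-1.1  0.7 -1.9] q [-61.8  30.4  97.1  51.   97.  132.6]
rot [0.2, 0.0, 0.0] shift [0.0295, -0.0003, -0.0608] rows 2.0
```

```bash
python3 -m handwheel '0 0 0 0.015 0 -0.03 0.01;0 0 0 0.029 0 -0.061 0.01;0 0 0 0.029 0 -0.061 0.01;0 0 0 0.029 0 -0.061 0.01;0 0 0 0.029 0 -0.061 0.01'
python3 chk.py -87|tail -4; python3 held.py; python3 place.py -87 98 60 25 12
```

```text
time_s: 43.1
ee_pos: [453.5, -270.9, 170.3]
ee_rot: [-0.2, 24.9, 59.9]
force: [-0.1, 0.2, -1.9]
gripper_width: 17.6
rim far pred [316.2 124.5] near [315.1  75.8]
far seen [120, 121, 121]
80 269 384
90 268 384
match 0.587 dx,dy 0 5 w 18.102608171634557
now [ 453.5 -271.5  170.5] w 18.102608171634557 F [-0.3 -0.8 -1.3] q [-61.7  34.8 100.5  50.6  91.9 126.6]
rot [0.2, 0.0, 0.1] shift [0.0338, -0.0006, -0.0731] rows 2.0
```

```bash
python3 -m handwheel '0 0 0 0.009 -0.0015 -0.019 0.01;0 0 0 0.018 -0.0015 -0.039 0.01;0 0 0 0.027 -0.0015 -0.058 0.01;0 0 0 0.0338 -0.0015 -0.0725 0.01;0 0 0 0.0338 -0.0015 -0.0725 0.01;0 0 0 0.0338 -0.0015 -0.0725 0.01'
python3 place.py -87 98 60 25 12
```

```text
time_s: 43.7
ee_pos: [454.6, -272.2, 89.3]
ee_rot: [-0.1, 24.9, 59.9]
force: [0.7, -0.3, -0.9]
gripper_width: 17.7
now [ 454.6 -272.2   89.3] w 17.695848780352666 F [ 0.7 -0.3 -0.9] q [-61.7  41.5 102.8  50.8  86.3 119.8]
rot [0.0, 0.1, 0.1] shift [-0.0005, 0.0004, 0.0006] rows 1.0
```

```bash
python3 -m handwheel '0 0 0 0 0 0 0.05;0 0 0 0 0 0 0.05;0 0 0 0 0 0 0.05;0 0 0 0 0 0 0.05;0 0 0 0 0 0 0.05;0 0 0 0 0 0 0.05;0 0 0 -0.03 0 0 0.05;0 0 0 -0.07 0 0 0.05;0 0 0 -0.11 0 0 0.05;0 0 0 -0.15 0 0 0.05;0 0 0 -0.15 0 0 0.05'
python3 -c "
from path2 import *
w=Cam('wrist');cv2.imwrite('pics/w13.png',w.im)
for b in w.blobs((105,150,60),(130,255,255),100):print(b[0],b[1])
a=np.radians(4.7)
print([w.px((444.4-k*np.sin(a),-190+k*np.cos(a),125)) for k in(87,29,-29,-87)])
jp((605.2,-277.5,330),mk(-5),4,60)"
```

```text
time_s: 44.62
ee_pos: [384.6, -396.1, 153.9]
ee_rot: [-0.5, 25.3, 59.4]
force: [0.2, -0.2, 1.1]
gripper_width: 50.1
[357.4 185.8] [ 296  130  124  104 7148]
[330.4 263.5] [295 254  73  20 847]
[419.4 268.7] [404 262  33  16 294]
[array([402.5, 276.3]), array([381.6, 273.5]), array([355.5, 270.1]), array([321.9, 265.7])]
q [-71.5  41.5  88.6  43.9 100.4 125.6] goal q [-24.6  24.9  65.9   0.   89.2 -19.6] 53.61320919680837
0.25 rot [-46.6, 10.4, 17.9] sh [0.025, -0.018, 0.067] grasp [ 422.3 -371.9  215.2] body [ 394.7 -474.5  306.3]
0.5 rot [-92.9, 11.3, 41.3] sh [0.061, -0.048, 0.094] grasp [ 474.2 -345.8  228.1] body [ 473.  -422.6  345.2]
0.75 rot [-135.6, 1.1, 70.4] sh [0.091, -0.09, 0.147] grasp [ 536.8 -318.4  265.3] body [ 545.2 -357.8  399.4]
1.0 rot [133.1, 19.3, -84.5] sh [0.124, -0.132, 0.232] grasp [ 605.2 -277.5  330. ] body [ 605.2 -277.5  470. ]
```

```bash
python3 -m handwheel '-46 10 18 0.025 -0.018 0.067 0.05;-46 10 18 0.025 -0.018 0.067 0.05;-46 10 18 0.025 -0.018 0.067 0.05;-46 10 18 0.025 -0.018 0.067 0.05;-46 10 18 0.025 -0.018 0.067 0.05;-46 10 18 0.025 -0.018 0.067 0.05;-46 10 18 0.025 -0.018 0.067 0.05;-70 11 29 0.042 -0.032 0.08 0.05;-70 11 29 0.042 -0.032 0.08 0.05;-70 11 29 0.042 -0.032 0.08 0.05;-70 11 29 0.042 -0.032 0.08 0.05;-70 11 29 0.042 -0.032 0.08 0.05'
python3 -c "
from path2 import *
jp((605.2,-277.5,330),mk(-5),3,50)"
```

```text
time_s: 45.67
ee_pos: [450.8, -341.6, 207.1]
ee_rot: [-57.7, 47.4, 83.3]
force: [0.5, 0.3, -0.1]
gripper_width: 50.2
q [-54.1  33.9  77.8  27.8 101.   72.2] goal q [-24.6  24.9  65.9   0.   89.2 -19.6] 53.61320919680837
0.33 rot [-39.7, -2.1, 15.6] sh [-0.02, -0.063, -0.008] grasp [ 494.  -333.5  271.7] body [ 499.1 -400.1  394.8]
0.67 rot [-79.3, -10.4, 30.5] sh [-0.017, -0.114, -0.034] grasp [ 546.8 -310.5  290.8] body [ 555.7 -343.8  426.5]
1.0 rot [-117.2, -25.6, 44.9] sh [-0.021, -0.188, -0.054] grasp [ 605.2 -277.5  330. ] body [ 605.2 -277.5  470. ]
```

```bash
python3 -m handwheel '-40 -2 15.6 -0.02 -0.063 -0.008 0.05;-40 -2 15.6 -0.02 -0.063 -0.008 0.05;-40 -2 15.6 -0.02 -0.063 -0.008 0.05;-40 -2 15.6 -0.02 -0.063 -0.008 0.05;-40 -2 15.6 -0.02 -0.063 -0.008 0.05;-40 -2 15.6 -0.02 -0.063 -0.008 0.05;-79 -10 30.5 -0.017 -0.114 -0.034 0.05;-79 -10 30.5 -0.017 -0.114 -0.034 0.05;-79 -10 30.5 -0.017 -0.114 -0.034 0.05;-79 -10 30.5 -0.017 -0.114 -0.034 0.05;-79 -10 30.5 -0.017 -0.114 -0.034 0.05;-79 -10 30.5 -0.017 -0.114 -0.034 0.05'
python3 -c "
from path2 import *
jp((605.2,-277.5,320),mk(-4.7),1,0)"
```

```text
time_s: 46.67
ee_pos: [544.3, -307.7, 270.7]
ee_rot: [-119.6, 75.7, 104.1]
force: [0.4, 0.3, -0.1]
gripper_width: 50.0
q [-35.5  27.5  68.6   9.3  94.9  10.7] goal q [-24.6  25.   67.1   0.   87.9 -19.9] 54.84304842417717
1.0 rot [-41.3, -11.3, 9.3] sh [-0.026, 0.014, -0.068] grasp [ 605.2 -277.5  320. ] body [ 605.2 -277.5  460. ]
```

```bash
python3 -m handwheel '-20 -6 4 -0.026 0.007 -0.03 0.05;-20 -6 4 -0.026 0.007 -0.03 0.05;-20 -6 4 -0.026 0.007 -0.03 0.05;-41.3 -11.3 9.3 -0.026 0.014 -0.068 0.05;-41.3 -11.3 9.3 -0.026 0.014 -0.068 0.05;-41.3 -11.3 9.3 -0.026 0.014 -0.068 0.05;-41.3 -11.3 9.3 -0.026 0.014 -0.068 0.05;-41.3 -11.3 9.3 -0.026 0.014 -0.068 0.05'
python3 -c "
from h import *
w=Cam('wrist')
for b in w.blobs((5,150,80),(20,255,255),200): 
    P=np.argwhere(b[2])[:,::-1].astype(np.float32);print('or',b[0],b[1],cv2.minAreaRect(P),w.at(b[0],256))
rel((605.2,-277.5,247),mk(-4.7))
t=Cam('top');s=Cam('scene');cv2.imwrite('pics/ts2.png',np.hstack([cv2.resize(t.im[190:340,290:490],None,fx=2,fy=2),cv2.resize(s.im[230:380,270:470],None,fx=2,fy=2)]))"
```

```text
time_s: 47.33
ee_pos: [604.4, -277.9, 301.9]
ee_rot: [-120.8, 89.9, 144.1]
force: [0.7, 0.1, 0.0]
gripper_width: 49.8
or [323.  259.9] [ 312  219   24   84 1799] ((323.5, 260.5), (83.0, 23.0), 90.0) [ 605.2 -272.7  256. ]
or [389.4 416.5] [ 200  403  368   24 4382] ((383.5, 414.5), (23.0, 367.0), 90.0) [ 640.9 -390.5  256. ]
rot [-0.4, -0.1, 0.1] shift [0.0739, 0.0007, -0.0011] rows 2.0
```

View pics/ts2.png

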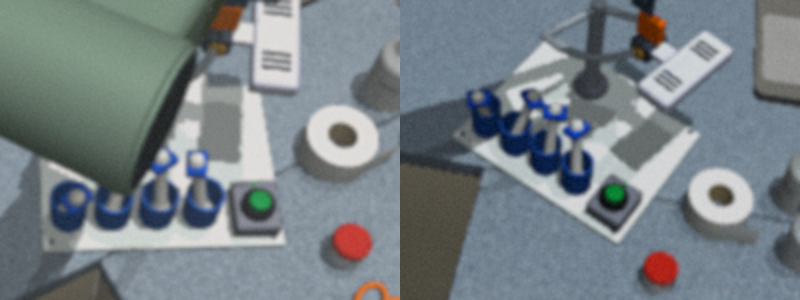

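All four pestles stand, one per cup, and the jar is undisturbed (red lid, (350,243) in the left half). The tab is between the fingers; grip it.

```bash
python3 -m handwheel '0 0 0 0.035 0.0007 -0.001 0.05;0 0 0 0.072 0.0007 -0.001 0.05;0 0 0 0.072 0.0007 -0.001 0.05;0 0 0 0.072 0.0007 -0.001 0.05;0 0 0 0.072 0.0007 -0.001 0.005;0 0 0 0.072 0.0007 -0.001 0.005;0 0 0 0.072 0.0007 -0.001 0.005;0 0 0 0.072 0.0007 -0.001 0.005;0 0 0 0.072 0.0007 -0.001 0.005;0 0 0 0.072 0.0007 -0.001 0.005' 20
cat > arc.py <<'E'
from h import *
T=Tool();A=np.array([614,-176.]);g=T[:2,3];v=g-A;r=np.hypot(*v);a0=np.arctan2(v[1],v[0]);print(r,np.degrees(a0),env.state()['gripper_width'],env.state()['force'])
for d in range(5,61,5):
    a=a0-np.radians(d);p=A+r*np.array([np.cos(a),np.sin(a)]);print(d,(T[:3,:3].T@np.r_[p-g,0]/1000).round(4).tolist())
E
python3 arc.py
```

```text
time_s: 48.32
ee_pos: [606.0, -278.2, 231.2]
ee_rot: [38.8, 89.9, -56.2]
force: [2.0, 0.2, 0.8]
gripper_width: 14.1
102.55735352349144 -94.4982027119985 14.09990396021617 [2.  0.2 0.8]
5 [-0.0, -0.0089, -0.0003]
10 [-0.0, -0.0178, -0.0014]
15 [-0.0, -0.0266, -0.0033]
20 [-0.0, -0.0351, -0.0059]
25 [-0.0, -0.0434, -0.0093]
30 [-0.0001, -0.0514, -0.0133]
35 [-0.0001, -0.059, -0.0181]
40 [-0.0001, -0.0661, -0.0235]
45 [-0.0001, -0.0728, -0.0294]
50 [-0.0001, -0.0789, -0.036]
55 [-0.0001, -0.0844, -0.043]
60 [-0.0001, -0.0892, -0.0506]
```

```bash
python3 -m handwheel '5 0 0 0 -0.0089 -0.0003 0.005;10 0 0 0 -0.0178 -0.0014 0.005;15 0 0 0 -0.0266 -0.0033 0.005;20 0 0 0 -0.0351 -0.0059 0.005;25 0 0 0 -0.0434 -0.0093 0.005;30 0 0 0 -0.0514 -0.0133 0.005;35 0 0 0 -0.059 -0.0181 0.005;40 0 0 0 -0.0661 -0.0235 0.005;40 0 0 0 -0.0661 -0.0235 0.005'
python3 arc.py
```

```text
time_s: 49.07
ee_pos: [542.7, -248.2, 231.2]
ee_rot: [126.2, 89.8, -8.9]
force: [4.4, -0.5, -0.4]
gripper_width: 14.2
101.43491220541279 -134.6230961878868 14.245556240616411 [ 4.4 -0.5 -0.4]
5 [-0.0, -0.0088, -0.0003]
10 [-0.0, -0.0176, -0.0014]
15 [-0.0001, -0.0263, -0.0032]
20 [-0.0001, -0.0347, -0.0058]
25 [-0.0001, -0.0429, -0.0092]
30 [-0.0001, -0.0508, -0.0132]
35 [-0.0001, -0.0583, -0.0179]
40 [-0.0001, -0.0654, -0.0232]
45 [-0.0001, -0.072, -0.0291]
50 [-0.0002, -0.078, -0.0356]
55 [-0.0002, -0.0834, -0.0426]
60 [-0.0001, -0.0882, -0.05]
```

```bash
python3 -m handwheel '5 0 0 0 -0.0088 -0.0003 0.005;10 0 0 0 -0.0176 -0.0014 0.005;15 0 0 0 -0.0263 -0.0032 0.005;20 0 0 0 -0.0347 -0.0058 0.005;25 0 0 0 -0.0429 -0.0092 0.005;30 0 0 0 -0.0508 -0.0132 0.005;33 0 0 0 -0.055 -0.016 0.005;36 0 0 0 -0.06 -0.019 0.005;38 0 0 0 -0.0625 -0.021 0.005;38 0 0 0 -0.0625 -0.021 0.005'
python3 arc.py|head -3
```

```text
time_s: 49.9
ee_pos: [514.8, -190.0, 231.2]
ee_rot: [156.8, 89.7, -16.1]
force: [5.4, -1.3, 0.3]
gripper_width: 13.8
100.22758366763338 -171.97134719892776 13.788831475211017 [ 5.4 -1.3  0.3]
5 [-0.0, -0.0087, -0.0002]
10 [-0.0, -0.0174, -0.0012]
```

```bash
python3 -m handwheel '2 0 0 0 -0.0035 0 0.005;4 0 0 0 -0.007 -0.0001 0.005;6 0 0 0 -0.0104 -0.0003 0.005;6 0 0 0 -0.0104 -0.0003 0.005'
python3 arc.py|head -1
```

```text
time_s: 50.23
ee_pos: [514.7, -186.0, 231.2]
ee_rot: [113.1, 89.1, -65.6]
force: [6.6, -17.3, -3.5]
gripper_width: 15.5
99.75012292064338 -174.2729735292051 15.495275695688626 [  6.6 -17.3  -3.5]
```

At the stop (17 N reaction). Release and lift, then find the button.

```bash
python3 -m handwheel '0 0 0 0 0.002 0 0.05;0 0 0 0 0.004 0 0.05;0 0 0 0 0.004 0 0.05;0 0 0 0 0.004 0 0.05;0 0 0 -0.04 0.004 0 0.05;0 0 0 -0.08 0.004 0 0.05;0 0 0 -0.08 0.004 0 0.05'
python3 -c "
from h import *
w=Cam('wrist');A=np.array([614,-176.])
for b in w.blobs((5,150,80),(20,255,255),900): 
    P=np.argwhere(b[2])[:,::-1].astype(np.float32);print('or',b[0],b[1]);p=w.at(b[0],256);v=p[:2]-A;print(p,np.degrees(np.arctan2(v[1],v[0])))
for b in w.blobs((50,100,50),(80,255,255),40): print('gr',b[0],b[1],w.at(b[0],58.5))
rel((451,-349,110),mk(-80)); rel((451,-349,150),mk(-80))
print(env.state()['ee_pos'])"
```

```text
time_s: 50.82
ee_pos: [514.7, -184.4, 318.1]
ee_rot: [157.3, 89.2, -21.6]
force: [1.7, -0.2, 1.0]
gripper_width: 49.6
or [321.4 253.1] [ 309  215   24   78 1563]
[ 517.7 -184.6  256. ] -174.8699236174413
gr [454.6 258. ] [443 246  25  25 493] [ 451.4 -347.4   58.5]
rot [-8.9, -0.5, -0.3] shift [0.2239, 0.1629, 0.0677] rows 7.0
rot [-8.9, -0.5, -0.3] shift [0.1839, 0.1631, 0.0674] rows 7.0
[ 513.6 -184.   314.9]
```

Handle at −174.9° about the axis, the station's zero being −175.3°: lamp at its stop. Turn the jaws along x (body and camera clear of the lamp) over the button.

```bash
python3 -c "
from h import *
rel((451.2,-348.3,334),mk(-170))
T=Tool();print(T)"
```

```text
rot [81.1, -0.6, 0.2] shift [-0.0001, 0.1631, 0.0656] rows 12.0
[[   0.     0.    -1.   513.6]
 [  -0.    -1.    -0.  -184. ]
 [  -1.     0.    -0.   314.9]
 [   0.     0.     0.     1. ]]
```

```bash
python3 -m handwheel '81 -0.6 0 0 0.163 0.0656 0;81 -0.6 0 0 0.163 0.0656 0;81 -0.6 0 0 0.163 0.0656 0;81 -0.6 0 0 0.163 0.0656 0;81 -0.6 0 0 0.163 0.0656 0;81 -0.6 0 0 0.163 0.0656 0;81 -0.6 0 0 0.163 0.0656 0;81 -0.6 0 0 0.163 0.0656 0;81 -0.6 0 0 0.163 0.0656 0;81 -0.6 0 0 0.163 0.0656 0;81 -0.6 0 0 0.163 0.0656 0;81 -0.6 0 0 0.163 0.0656 0'
python3 -c "
from h import *
rel((451.2,-348.3,95),mk(-170));print(env.state()['qpos'])"
```

```text
time_s: 51.87
ee_pos: [448.8, -347.2, 309.3]
ee_rot: [41.7, 89.3, 141.6]
force: [1.2, 0.6, -0.7]
gripper_width: 0.4
rot [-0.2, 0.5, -0.4] shift [0.2333, -0.004, -0.0035] rows 6.0
[-38.9  15.5  80.   -0.   85.1 131.3]
```

```bash
python3 -m handwheel '0 0.5 -0.4 0.04 -0.003 -0.002 0;0 0.5 -0.4 0.08 -0.003 -0.002 0;0 0.5 -0.4 0.12 -0.003 -0.002 0;0 0.5 -0.4 0.16 -0.003 -0.002 0;0 0.5 -0.4 0.2 -0.003 -0.002 0;0 0.5 -0.4 0.233 -0.003 -0.002 0;0 0.5 -0.4 0.233 -0.003 -0.002 0;0 0.5 -0.4 0.233 -0.003 -0.002 0'
python3 -c "
from h import *
rel((451.2,-348.3,77.6),mk(-170));print(env.state()['ee_pos'],env.state()['force'])"
```

```text
time_s: 52.53
ee_pos: [449.6, -346.8, 75.9]
ee_rot: [53.1, 89.8, 153.2]
force: [0.4, -1.0, 1.0]
gripper_width: 0.6
rot [0.1, 0.1, -0.1] shift [0.0173, -0.0013, -0.0018] rows 1.0
[ 449.6 -346.8   75.9] [ 0.4 -1.   1. ]
```

Button top is near z 58.6; press in small steps watching the force.

```bash
python3 -m handwheel '0 0 0 0.01 -0.001 -0.001 0;0 0 0 0.014 -0.001 -0.001 0;0 0 0 0.017 -0.001 -0.001 0;0 0 0 0.017 -0.001 -0.001 0'
python3 -m handwheel '0 0 0 0.003 0 0 0;0 0 0 0.005 0 0 0;0 0 0 0.005 0 0 0;0 0 0 0.005 0 0 0'
python3 -m handwheel '0 0 0 0.002 0 0 0;0 0 0 0.002 0 0 0;0 0 0 0.002 0 0 0'
```

```text
time_s: 52.87
ee_pos: [452.8, -349.3, 61.4]
ee_rot: [-147.1, 89.7, -47.0]
force: [-0.1, 0.2, 0.6]
gripper_width: 0.5
time_s: 53.2
ee_pos: [452.8, -349.4, 56.4]
ee_rot: [-146.3, 89.7, -46.3]
force: [1.3, -0.3, 5.2]
gripper_width: 0.5
time_s: 53.45
ee_pos: [452.9, -349.4, 56.1]
ee_rot: [-145.6, 89.7, -45.6]
force: [-1.0, 2.1, 15.5]
gripper_width: 0.3
```

```bash
python3 -m handwheel '0 0 0 0.001 0 0 0;0 0 0 0.001 0 0 0;0 0 0 0.001 0 0 0'
python3 -m handwheel '0 0 0 -0.01 0 0 0;0 0 0 -0.03 0 0 0;0 0 0 -0.07 0 0 0;0 0 0 -0.11 0 0 0;0 0 0 -0.15 0 0 0;0 0 0 -0.19 0 0 0;0 0 0 -0.23 0 0 0;0 0 0 -0.23 0 0 0'
python3 -c "
from h import *
w=Cam('wrist')
for b in w.blobs((50,100,50),(80,255,255),40): print('gr',b[0],b[1],w.at(b[0],58.5))
print(env.state()['ee_pos'],Tool()[:3,:3])"
```

```text
time_s: 53.7
ee_pos: [452.9, -349.4, 56.0]
ee_rot: [-145.5, 89.7, -45.4]
force: [-2.8, 2.5, 21.3]
gripper_width: 0.6
time_s: 54.37
ee_pos: [454.2, -350.5, 291.1]
ee_rot: [-141.8, 89.0, -41.7]
force: [1.4, -0.2, -0.2]
gripper_width: 0.8
gr [323.7 211.1] [310 198  28  27 588] [ 451.  -347.7   58.5]
[ 453.1 -349.5  287.1] [[ 0.  -1.  -0.2]
 [-0.  -0.2  1. ]
 [-1.  -0.  -0. ]]
```

```bash
python3 -m handwheel '0 0 0 -0.03 0.04 0 0;0 0 0 -0.05 0.08 -0.02 0;0 0 0 -0.05 0.11 -0.05 0;0 0 0 -0.05 0.12 -0.08 0;0 0 0 -0.05 0.12 -0.08 0;0 0 0 -0.05 0.12 -0.08 0'
python3 -c "
from h import *
t=Cam('top');s=Cam('scene');cv2.imwrite('pics/ts3.png',np.hstack([cv2.resize(t.im[190:340,290:490],None,fx=2,fy=2),cv2.resize(s.im[230:380,270:470],None,fx=2,fy=2)]))
print(env.state()['ee_pos'])"
```

```text
time_s: 54.92
ee_pos: [346.0, -449.0, 330.1]
ee_rot: [31.0, 89.9, 130.8]
force: [-0.4, 1.6, 0.1]
gripper_width: 0.7
[ 347.3 -447.   330.7]
```

View pics/ts3.png

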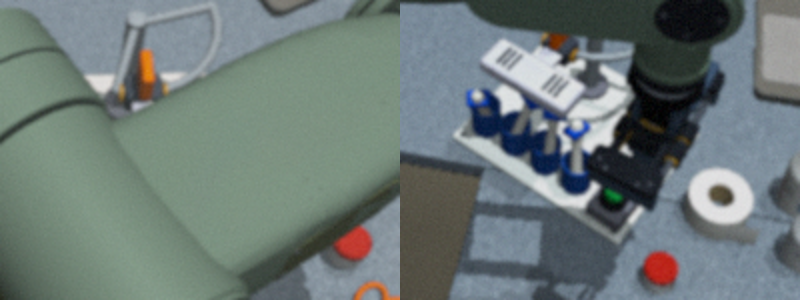

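The lamp is over the cups, all four pestles stand in them, the button is up and the jar is in place. Nothing touches the arm, so I am handing in.

```bash
python3 -c "
from workcell import env
print(env.job_done(),env.state()['time_s'])"
```

```text
the job is handed in; nothing more can be done
the job is handed in; nothing more can be done
```

The job is done and handed in at about 55 s of robot time. I slid the lamp to its far stop and stood all four pestles head down, one to a cup. Then I slid the lamp back to its stop over the cups, pressed the green button and let it come up.

**Last checks:**
- **Pestles:** the camera views before the lamp came back showed all four in separate cups, leaning somewhat on the rims. In the last view two show fully; the lamp partly covers the other two.
- **Lamp:** it met its stop with 17 N. The handle was measured at −174.9° against about −175.3° for the stop, which is within measuring error.
- **Button:** the force rose from 5 to 21 N while the fingertips moved only 0.4 mm more, so I took it as fully down. That happened at z ≈ 56 mm, about 2.6 mm below the button top I had estimated from the cameras, so the full 6 mm travel was not measured directly. After release the button showed green where it was, but I did not measure its height.
- **Other things:** the red-lidded jar looks unmoved, and I saw no pestle knocked aside and no grip slip.

I viewed 15 pictures, one over the budget.

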